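Stack inlay panels in the clamping jig and tighten its recessed nut

ROBOT

A 7-joint arm with a two-finger parallel gripper is mounted at the origin on the work surface. World frame = base frame: x ahead of the robot, y to its left, z up, the work surface at z = 0. Lengths are in m, angles in rad, forces in N, time in s.
With the tool pointing down it reaches from about 0.425 to 0.925 m from the base axis. Payload 6.8 kg.
Tool frame: the origin (TCP) lies midway between the tips of the shut fingers; the grasp point (between the pads) lies 19 mm behind it (r.hold_point_z is the z of the grasp point in the tool frame, in m); z points along the fingers, y is the line along which they close (so a half turn about z gives the same grasp; the last joint's range is limited). The gripper opens to 88 mm and grips with 3 to 60 N. Pads are 20 mm wide; open, the fingers measure 115 mm over their backs; the gripper's body (75 mm by 178 mm) begins 61 mm behind the grasp point.
Start: joints at [-1.319, 0.477, 0.022, 1.555, -0.011, 1.109, -0.083], TCP at [0.238, 0.632, 0.223] pointing down, gripper open.
Joint ranges: [-2.96, 2.96], [-0.34, 2.1], [-1.41, 1.46], [0.24, 2.44], [-1.37, 4.51], [0.17, 1.92], [-2.96, 2.96]. Speed limits (rad/s): [2.39, 2.39, 3.14, 3.14, 3.14, 3.14, 3.14].

INTERFACE

Orientations are given as [roll, pitch, yaw] about the fixed x, y, z axes, in that order (R = Rz(yaw) Ry(pitch) Rx(roll)).
In Python, from rig import r gives the robot as it stands.
- The arm moves only by the shell command python3 -m pendant 'ROWS' [FORCE]. ROWS is JSON, a list of rows, each a list of 3 entries, a list of its own where there are three numbers: the shift along the tool's x, y, z each as a share of 75 cm, from -1 to 1, then the turn, a rotation vector about the tool's x, y, z each as a share of 45 degrees, from -1 to 1, then the opening, from 0 (shut) to 1 (fully open). A call has 1 to 12 rows; each row is the pose to reach, as a shift and turn from the pose commanded when the call began, along the tool's axes at that moment; what a row does not reach only later rows make up. A row lasts 1/12 s, in which the tool goes at most 41.7 mm and 7.16 degrees, less where a joint would pass 70% of its speed; a pose out of reach is approached as far as the arm can. A call with a number of a shift or a turn outside -1 to 1 is refused whole. A call with a gripper value outside its range is refused whole. The fingers move at their own pace and stop on an object; FORCE is the grip in N (left out, the last holds). Time passes only in rows, so rows that repeat a pose let the fingers close. It gives the time, the measured TCP pose, the force, the opening and the grip force at its end, in the units of the state.
- r.get_obs(): the state, without advancing time (a new reading comes with each control period).
- r.camera(name): name is "scene" or "top"; returns the picture (400x640x3 uint8, red, green, blue); there is no depth.
- r.get_calibration(name): a dict with "camera_matrix" (3x3 intrinsics, pixels), "k1" (the pictures are not rectified: a ray, as slopes to the right and down, at radius r is drawn at 1 + k1 r^2 times it, then the intrinsics apply), "R" (3x3) and "t" (3): a world point X has camera coordinates R X + t. Camera axes: x right, y down, z forward; pixel columns grow to the right and rows downward; lengths in m; the calibration is good to about 2 mm. A picture is of the moment at which its call begins. get_calibration takes no time and is no camera call.
- r.job_done(): hands the job in; it is judged then, once.
The state is a dict: "t": time; "qpos": joint angles; "joint_vel": joint speeds; "joint_efforts": joint torques, N m; "tcp_pos": TCP position; "tool_rot": TCP orientation; "contact_force": force on the tool from outside, world axes, zero at the start; "moment": the same for the moment, N m; "gripper_width": finger opening in m; "finger_force": force on a finger pad.
Only numpy, scipy, OpenCV 4.12 (cv2) and the standard library are available. Lean on these libraries where they do the work, as an engineer would, in place of code of your own. Each camera call takes 0.05 s, during which the arm holds its last target. There are 200 camera calls.

TASK

Stack every wooden inlay panel that lies on the bench flat and squarely, one on another, on the bed of the green clamping jig, lengthwise between the fixed fence and the jaw and close up against the fence, with all edges lined up with each other and the bed. Once they are all piled, take the long socket from its wooden stand, lower it down the deep bore onto the recessed nut and turn the nut clockwise to its stop with it, so that the jaw closes on the pile, then put the socket back upright in its stand, fully down. Do not push the jaw with the gripper, and leave the spray can, the jar and the brush where they are.

Things in the scene. Friction and masses are not known exactly. Their poses are not given: they have to be found in the camera images.
- panel1: rectangular wooden inlay panel, 110 x 66 x 12 mm, 0.1 kg, lying flat on the bench; three to five such panels are present, alike; origin: centre of its underside; x along the 110 mm length, y along the 66 mm width, z up; may be absent (None from the start)
- panel2: rectangular wooden inlay panel, 110 x 66 x 12 mm, 0.1 kg, lying flat on the bench; three to five such panels are present, alike; origin: centre of its underside; x along the 110 mm length, y along the 66 mm width, z up; may be absent (None from the start)
- panel3: rectangular wooden inlay panel, 110 x 66 x 12 mm, 0.1 kg, lying flat on the bench; three to five such panels are present, alike; origin: centre of its underside; x along the 110 mm length, y along the 66 mm width, z up; may be absent (None from the start)
- panel4: rectangular wooden inlay panel, 110 x 66 x 12 mm, 0.1 kg, lying flat on the bench; three to five such panels are present, alike; origin: centre of its underside; x along the 110 mm length, y along the 66 mm width, z up; may be absent (None from the start)
- panel5: rectangular wooden inlay panel, 110 x 66 x 12 mm, 0.1 kg, lying flat on the bench; three to five such panels are present, alike; origin: centre of its underside; x along the 110 mm length, y along the 66 mm width, z up; may be absent (None from the start)
- jig: fixed jig; origin on the bench; x across, y lengthwise, z up. Flat steel base plate 150 mm wide, 12 mm high, with a brighter strip 66 mm wide along y, the bed. -y end: green fence 66 mm wide, 18 mm thick, inner face at y = -132 mm, top 74 mm above the bench. +y end: green housing 84 x 84 mm centred on y = +88 mm, top 95 mm above the bench, with the upright bore. Between them the jaw; both long sides (x) of the pile are open
- bed (a point): point on the jig where the pile stands: centre of the pile's footprint when the jaw is shut, on the top of the base plate, 12 mm above the bench; axes as the jig's, so panels lie lengthwise along y; panels touching the fence have their centres here
- nut (a joint): the recessed nut's angle, rad: 0 fully slack, grows as it is turned clockwise seen from above, stop at 2.2; starts slack, between 0 and 0.5. Its friction takes about 0.3 N m to overcome and it stays where it is left. It drives the jaw by 12 mm per rad
- nut_seat (a point): centre of the bore's floor, under the nut, 12 mm above the bench; turns with the nut: the faces of the nut are square to its x and y. The nut is square, 22 mm across, 18 mm high, with a round pip 12 mm across and 5 mm high on top
- bore_mouth (a point): centre of the bore's mouth in the housing's top face; bore 50 mm in diameter, upright, 83 mm deep to its floor
- jaw: sliding jaw, origin at its underside's centre, top 75 mm above the bench: steel block 66 mm wide, 20 mm thick in jig y, with a sprung rubber face (6 mm thick, 2.5 N/mm) towards the fence. Gap from fence to rubber: 132 mm with the nut at 0; at the stop it presses the panels on the fence by about 9 N. It slides with the nut and pushes panels that stand off the fence up to it
- socket: long steel socket, 170 mm, 0.45 kg, upright; origin: centre of its open lower end, z up along it. Lowest 48 mm: 41 mm diameter, square recess 25 mm across, 30 mm deep; then shaft 18 mm diameter; from 125 to 170 mm up a square head 26 x 26 mm to grip. Recess and head are square to its x and y. On the nut its lower end stands on the bore's floor; the bore keeps it upright when let go
- socket_head (a point): centre of the socket's square head, 147.5 mm above its lower end; axes as the socket's
- stand: fixed wooden stand block, 80 x 80 x 58 mm, with an upright hole 50 mm in diameter and 50 mm deep in its top centre; origin: centre of its underside
- stand_seat (a point): centre of the floor of the stand's hole, 8 mm above the bench: where the socket's lower end stands at the start and must stand again
- spray_can: spray can, 52 mm in diameter, 170 mm tall, standing; bystander; origin: centre of its underside
- glue_jar: amber glass jar, 68 mm in diameter, 85 mm tall; bystander; origin: centre of its underside
- brush: brush lying on the bench, about 200 mm long; bystander; origin near its middle, underside
There are look-alikes about, which are no part of the job. What is shaped like the panel4 but white is not meant. Leave any grey look-alike of the panel3 alone.

How it is judged:
By the outcome, as a careful person would: the job done as asked, in the order asked, and still so for the second after the job is handed in, with the robot touching nothing.
Of panel1, panel2, panel3, panel4, panel5 only 3 to 5 are there at a start; the rules pass over those that are not, and their reading is None.
At some moment in a run one of panel1, panel2, panel3, panel4, panel5 may be knocked a few centimetres aside while the robot is not near it.
It also fails if it takes over 210 s, if anything falls off the work surface, if the arm or the gripper's body presses on something with over 40 N, if the wrist force passes 120 N, or if a joint passes its speed limit or range.

## Working session

There is one attempt and no reset: what is moved stays moved. The work goes in short steps, Python scripts to look and compute and a shell command to move; the robot and the scene stay as the last step left them, time stands still between calls to the robot, and variables do not carry over. Pictures are saved under pics/ and viewed, at most 17 in all, crops included, and the job is handed in when it is done.

```bash
ls; mkdir -p pics; python3 - <<'E'
from rig import r
import cv2,numpy as np
for n in("scene","top"):
    im=r.camera(n); cv2.imwrite(f"pics/{n}0.png",im[:,:,::-1]); c=r.get_calibration(n); print(n,c)
o=r.get_obs(); print(o, r.hold_point_z)
E
```

```text
pics
scene {'camera_matrix': array([[376.53750361,   0.        , 314.36321874],
       [  0.        , 376.53750361, 199.00187594],
       [  0.        ,   0.        ,   1.        ]]), 'k1': -0.043706758456502764, 'R': array([[-0.53529277,  0.84455963,  0.01344198],
       [ 0.4555926 ,  0.30208792, -0.83736388],
       [-0.71126439, -0.44211076, -0.5464806 ]]), 't': array([ 0.28892588, -0.13662157,  1.632641  ])}
top {'camera_matrix': array([[458.61386432,   0.        , 330.669442  ],
       [  0.        , 458.61386432, 200.33282958],
       [  0.        ,   0.        ,   1.        ]]), 'k1': -0.03992005377402481, 'R': array([[ 0.00957376, -0.99992515, -0.00761841],
       [-0.99455875, -0.00873144, -0.10381062],
       [ 0.10373633,  0.00857081, -0.9945679 ]]), 't': array([0.00518672, 0.57617535, 1.45799283])}
{'t': 0.1, 'qpos': array([-1.31911287,  0.47771294,  0.02235063,  1.5563278 , -0.0115251 ,
        1.1092947 , -0.08315244]), 'joint_vel': array([-6.31496962e-04,  1.48546642e-04, -5.85634683e-05, -1.78954842e-03,
        1.20488376e-03,  7.81271277e-04,  1.81655465e-03]), 'joint_efforts': array([ 5.50706623e-03, -5.84089243e+01,  1.54061582e+00, -2.73311913e+01,
       -5.41458756e-02,  1.30704892e-02,  4.35268112e-05]), 'tcp_pos': array([0.23746791, 0.63127885, 0.22179257]), 'tool_rot': array([-3.13998080e+00,  9.81755821e-05,  2.78175883e+00]), 'contact_force': array([-0.03391378,  0.78251837,  0.44099771]), 'moment': array([ 0.00021004, -0.02246609, -0.0340839 ]), 'finger_force': 0.0, 'gripper_width': 0.08768733864585156} -0.0187
```

View pics/scene0.png

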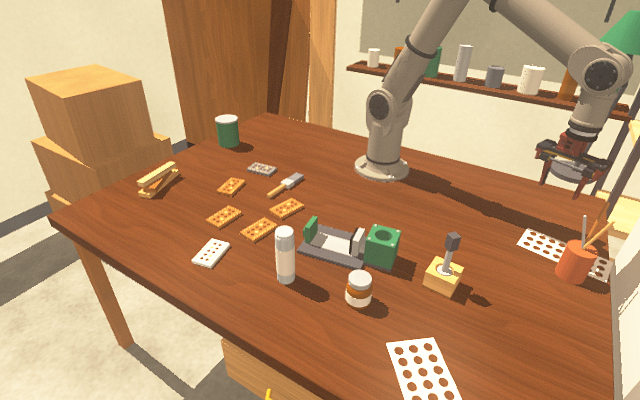

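View pics/top0.png

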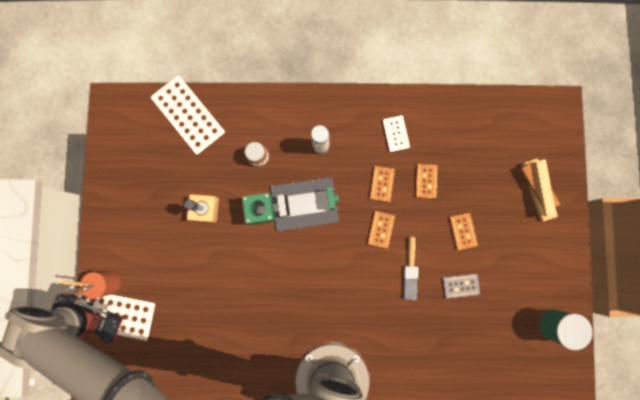

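Top view: four wooden panels at about (382,184), (427,181), (381,230) and (463,231). The white look-alike at (396,133) and the grey one at (461,286) get left alone. The jig spans (243–340, 180–230), with the bore at about (258,208). The stand is at (203,208), the can at (320,140), the jar at (256,154) and the brush at (411,268).

```bash
cat > h.py <<'E'
from rig import r
import cv2,numpy as np
from scipy.spatial.transform import Rotation as Ro
def cast(n,px,z):
    c=r.get_calibration(n);K=c["camera_matrix"]
    d=(np.asarray(px,float).reshape(-1,2)-K[:2,2])/[K[0,0],K[1,1]]
    u=d.copy()
    for _ in range(10): u=d/(1+c["k1"]*(u**2).sum(1,keepdims=True))
    D=np.c_[u,np.ones(len(u))]@c["R"]; C=-c["R"].T@c["t"]
    return C+D*((z-C[2])/D[:,2:])
def proj(n,X):
    c=r.get_calibration(n);p=np.atleast_2d(X)@c["R"].T+c["t"];u=p[:,:2]/p[:,2:]
    u=u*(1+c["k1"]*(u**2).sum(1,keepdims=True));K=c["camera_matrix"];return u*[K[0,0],K[1,1]]+K[:2,2]
def rects(n,mask,z,amin=150):
    cs,_=cv2.findContours(mask.astype(np.uint8),cv2.RETR_EXTERNAL,cv2.CHAIN_APPROX_NONE);out=[]
    for c in cs:
        if cv2.contourArea(c)<amin: continue
        w=cast(n,c.reshape(-1,2),z)[:,:2]*1000
        (x,y),(a,b),t=cv2.minAreaRect(w.astype(np.float32))
        if a<b:a,b,t=b,a,t+90
        out.append((np.round(c.reshape(-1,2).mean(0)),np.round([x,y,a,b],1),round((t+90)%180-90,1)))
    return out
def panels(im):
    h=cv2.cvtColor(im,cv2.COLOR_RGB2HSV)
    m=((h[...,0]>8)&(h[...,0]<24)&(h[...,1]>110)&(h[...,2]>150)).astype(np.uint8)
    return cv2.morphologyEx(m,cv2.MORPH_CLOSE,np.ones((5,5)))
def go(pos,yaw):
    """shares needed to bring tool (measured) to pos, pointing down at yaw (mod pi nearest)"""
    o=r.get_obs();R=Ro.from_euler('xyz',o["tool_rot"])
    T=Ro.from_euler('xyz',[np.pi,0,yaw]);T2=Ro.from_euler('xyz',[np.pi,0,yaw+np.pi])
    T=min(T,T2,key=lambda q:(R.inv()*q).magnitude())
    d=R.inv().apply(np.array(pos)-o["tcp_pos"])/.75;w=(R.inv()*T).as_rotvec()/np.deg2rad(45)
    print("shift",d.round(4),"turn",w.round(3),"rows>=",np.linalg.norm(d)*.75/.0417,np.linalg.norm(w)*45/7.16)
E
python3 - <<'E'
from h import *
im=cv2.imread("pics/top0.png")[:,:,::-1]
for q in rects("top",panels(im),.012): print(q)
h=cv2.cvtColor(np.ascontiguousarray(im),cv2.COLOR_RGB2HSV)
g=((h[...,0]>55)&(h[...,0]<90)&(h[...,1]>100)&(h[...,2]>50))
for q in rects("top",g,.095,60): print("green@95",q)
for q in rects("top",g,.074,60): print("green@74",q)
b=(h[...,1]<60)&(h[...,2]>160)
b[:170]=0;b[240:]=0;b[:,:270]=0;b[:,345:]=0
for q in rects("top",b,.012,60): print("bed",q)
a=cv2.resize(im[165:245,170:350],None,fx=4.4,fy=4.4,interpolation=cv2.INTER_CUBIC)
im2=cv2.imread("pics/scene0.png")[:,:,::-1]
b=cv2.resize(im2[210:300,290:480],None,fx=4.1,fy=4.1,interpolation=cv2.INTER_CUBIC)[:, :792]
b=cv2.copyMakeBorder(b,0,0,0,792-b.shape[1],cv2.BORDER_CONSTANT)
cv2.imwrite("pics/jig.png",np.vstack([a[:240+10],b[:340]])[:,:,::-1]) if 0 else cv2.imwrite("pics/jigtop.png",a[:,:,::-1]);cv2.imwrite("pics/jigscene.png",b[:,:,::-1])
E
```

```text
(array([ 93., 285.]), array([290.7, 796.1, 201.7,  87.5]), -84.3)
(array([412., 251.]), array([ 416.6, -256.7,   94. ,   22.8]), -0.5)
(array([464., 231.]), array([ 481.1, -425.8,  116.9,   72.4]), 12.4)
(array([381., 230.]), array([ 483.6, -156.5,  116.7,   73.6]), -12.6)
(array([204., 207.]), array([550.7, 432.7, 105.3,  92.9]), 86.4)
(array([382., 183.]), array([ 635.5, -159.4,  116.9,   73.4]), -7.7)
(array([427., 180.]), array([ 646.1, -305.7,  116.8,   71.6]), -3.3)
(array([542., 186.]), array([ 624.7, -693.2,  209.3,   87.8]), 18.4)
green@95 (array([258., 208.]), array([541.9, 235.3,  81. ,  77.9]), -88.7)
green@74 (array([258., 208.]), array([543.7, 238.8,  82.2,  79. ]), -88.7)
bed (array([281., 205.]), array([561.3, 173. ,  72.9,  24.6]), 9.2)
bed (array([305., 205.]), array([567.8,  91.3, 117.3,  71.8]), -80.9)
```

View pics/jigtop.png

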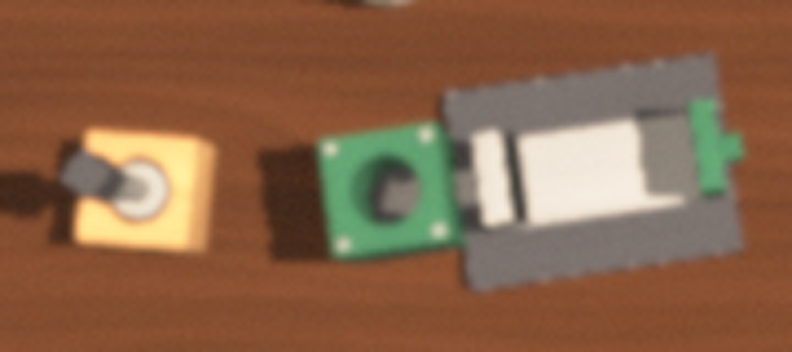

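View pics/jigscene.png

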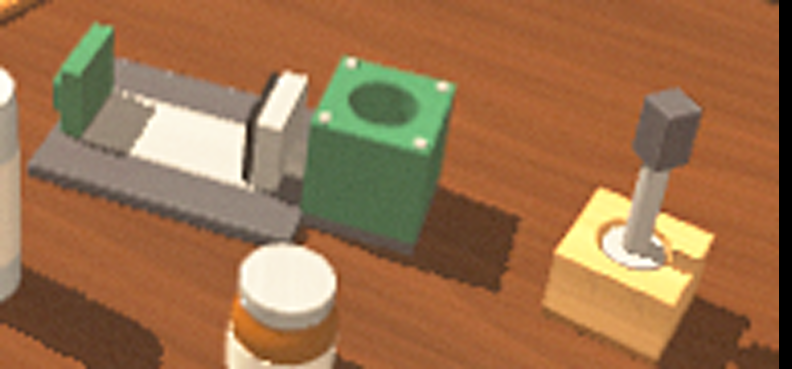

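Jig crops: the jig is yawed about +9°. The fence is at the right (image), the jaw next to the housing, and the housing has four white dots at its corners. The bore is at crop (390,190), with the nut visible inside. The socket stands in its stand at crop (137,190). Next I'll measure the jig, nut and socket more precisely.

```bash
python3 - <<'E'
from h import *
def dots(n,box):
    im=cv2.imread(f"pics/{n}0.png")[:,:,::-1]
    x0,x1,y0,y1=box; s=im[y0:y1,x0:x1].astype(int); e=cv2.resize(s.astype(np.uint8),None,fx=8,fy=8,interpolation=cv2.INTER_CUBIC)
    m=(e.min(2)>115).astype(np.uint8)
    N,l,st,c=cv2.connectedComponentsWithStats(m)
    return [( (c[i]+.5)/8-.5+[x0,y0]) for i in range(1,N) if 40<st[i,4]<900]
dt=np.array(dots("top",(241,275,192,226)));ds=np.array(dots("scene",(362,402,222,265)))
print(dt,ds)
print("top dots",(cast("top",dt,.095)*1000).round(1)[:,:2]);print("scene dots",(cast("scene",ds,.095)*1000).round(1)[:,:2])
im=cv2.imread("pics/top0.png")[:,:,::-1];h=cv2.cvtColor(np.ascontiguousarray(im),cv2.COLOR_RGB2HSV)
m=np.zeros(h.shape[:2],np.uint8);m[165:245,235:350]=(h[165:245,235:350,1]<70)|((h[165:245,235:350,0]>50))
m=cv2.morphologyEx(m,cv2.MORPH_CLOSE,np.ones((3,3)))
for q in rects("top",m,.012,400): print("plate",q)
m=np.zeros(h.shape[:2],np.uint8);m[170:235,320:345]=((h[...,0]>55)&(h[...,0]<95)&(h[...,1]>90))[170:235,320:345]
print("fence",rects("top",m,.074,20))
e=cv2.resize(im[190:230,238:290],None,fx=15,fy=15,interpolation=cv2.INTER_CUBIC)
e=np.clip(e.astype(float)*1.5,0,255).astype(np.uint8)
cv2.imwrite("pics/bore.png",e[:,:,::-1])
E
```

```text
[[262.27386364 210.29517045]] [[374.7459375  225.29078125]
 [369.87929389 231.41221374]
 [383.05555556 228.1712963 ]
 [361.87077703 261.84712838]]
top dots [[536.4 221.7]]
scene dots [[516.2 197.7]
 [551.3 198.3]
 [515.6 224.4]
 [681.4 236.7]]
plate (array([292., 205.]), array([559.3, 142.2, 311.2, 148.5]), -81.1)
fence [(array([331., 198.]), array([578.8,   4.7,  60.9,  23.5]), 9.3)]
```

View pics/bore.png

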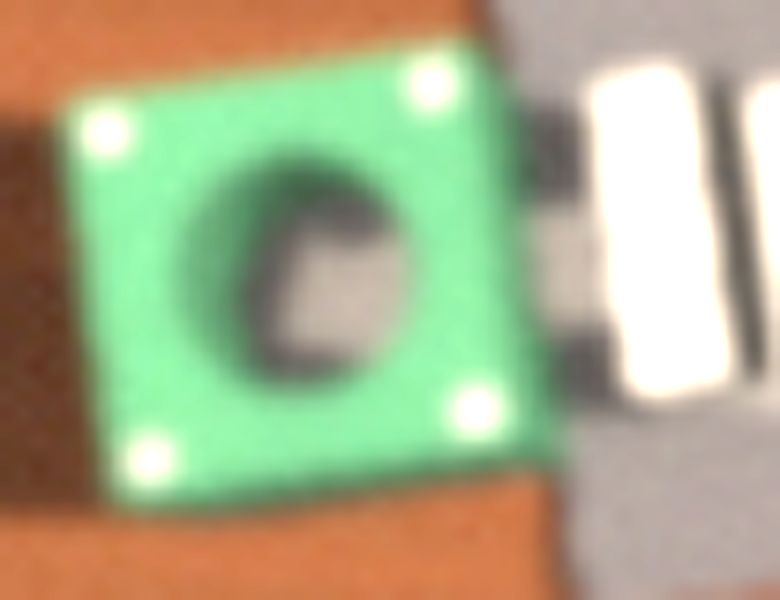

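Bore crop (15×, origin 238,190): the dots are at (105,133), (433,87), (477,410) and (150,458). The nut's top face is the bright square around (340,290). Its left edge runs from (303,228) to (272,340), so it is turned about 23° clockwise from the jig axes.

```bash
python3 - <<'E'
from h import *
t=(np.array([[105,133],[433,87],[477,410],[150,458]])+.5)/15-.5+[238,190]
s=(np.array([[350,62],[442,87],[420,143],[324,117]])+.5)/4.1-.5+[290,210]
for n,p in(("top",t),("scene",s)):
    w=cast(n,p,.095)[:,:2]*1000;print(n,w.round(1).tolist(),w.mean(0))
    d=np.diff(np.vstack([w,w[:1]]),axis=0);print("len",np.linalg.norm(d,axis=1),"ang",np.rad2deg(np.arctan2(d[:,1],d[:,0]))%90)
print("bore top",cast("top",(np.array([298,270])+.5)/15-.5+[238,190],.095)[0]*1000)
print("bore scene",cast("scene",(np.array([383,104])+.5)/4.1-.5+[290,210],.095)[0]*1000)
# nut top corners at z=30
e=(np.array([[303,228],[272,340]])+.5)/15-.5+[238,190];w=cast("top",e,.030)[:,:2]*1000;d=w[1]-w[0];print("nut edge",w,np.rad2deg(np.arctan2(d[1],d[0]))%90)
# jaw: top front edge crop jigtop (4.4) jaw/rubber boundary z=75
j=(np.array([[500,130],[516,222],[474,135],[490,226]])+.5)/4.4-.5+[170,165];print("jaw",cast("top",j,.075)[:,:2]*1000)
# stand top corners & socket, scene & top
print("stand top:",cast("top",(np.array([[88,130],[197,138],[192,250],[75,242]])+.5)/4.4-.5+[170,165],.058)*1000)
print("collar@56 top:",cast("top",(np.array([[137,190]])+.5)/4.4-.5+[170,165],.056)*1000)
print("scene collar@56 :",cast("scene",(np.array([[635,247]])+.5)/4.1-.5+[290,210],.056)*1000)
print("scene head top @178 :",cast("scene",(np.array([[670,107],[642,97],[676,88],[700,100],[668,118]])+.5)/4.1-.5+[290,210],.178)*1000)
print("stand scene corners @58:",cast("scene",(np.array([[602,190],[714,237],[668,302],[551,250]])+.5)/4.1-.5+[290,210],.058)*1000)
im=cv2.imread("pics/scene0.png")[:,:,::-1]
for q in rects("scene",panels(np.ascontiguousarray(im)),.012): print(q)
E
```

```text
top [[573.0, 278.1], [583.2, 210.0], [516.2, 199.3], [505.6, 266.8]] [544.51125359 238.54369172]
len [68.78067494 67.86622529 68.28529947 68.33169229] ang [8.5192451  9.08523657 8.9042166  9.49808184]
scene [[513.3, 197.2], [504.2, 265.2], [571.2, 276.2], [581.7, 208.8]] [542.59325633 236.83353151]
len [68.69846014 67.88241031 68.21688369 69.35656137] ang [7.64574645 9.26985542 8.87138839 9.64625489]
bore top [544.85735243 237.12424821  95.        ]
bore scene [545.58937885 237.50400657  95.        ]
nut edge [[559.65178457 247.27348128]
 [535.27085527 253.36858504]] 75.96404088097239
jaw [[589.67578615 159.84410852]
 [523.70127175 147.07352646]
 [585.90779235 178.43971717]
 [520.66935555 165.59461695]]
stand top: [[589.12066522 462.8538073   58.        ]
 [583.93275913 382.56858981  58.        ]
 [502.38739852 383.30518863  58.        ]
 [507.318809   468.99405992  58.        ]]
collar@56 top: [[545.73841442 425.68554318  56.        ]]
scene collar@56 : [[546.73524966 425.84413066  56.        ]]
scene head top @178 : [[551.67642113 424.07795516 178.        ]
 [551.29159728 406.31502064 178.        ]
 [530.10674703 422.04707783 178.        ]
 [534.12177331 438.23399278 178.        ]
 [563.33252995 426.00188129 178.        ]]
stand scene corners @58: [[505.01788746 389.93622859  58.        ]
 [510.28104338 468.79090073  58.        ]
 [587.69878682 458.8639261   58.        ]
 [582.4711332  379.3663743   58.        ]]
(array([405., 369.]), array([853.7, 435.8, 106.8,  20.4]), 40.1)
(array([423., 373.]), array([840. , 471.5, 132.7,  20.5]), 39.3)
(array([436., 364.]), array([807. , 491.2, 108.5,  20.6]), 39.6)
(array([266., 377.]), array([1047.9,  181.7,  273.8,   69.6]), 90.0)
(array([103., 293.]), array([1071.8, -361.9,  497.6,   45. ]), 72.3)
(array([511.,  89.]), array([-1786.4,   467. ,  1454.7,   794.9]), -39.4)
(array([347., 181.]), array([-1983.5, -2656.4,  8542.5,  3595.2]), 38.5)
```

```bash
cat >> h.py <<'E'
def plan(wps,cur=None):
    """waypoints (x,y,z mm, yaw deg): shares of each from the one before, pointing down"""
    o=r.get_obs();p=o["tcp_pos"];R=Ro.from_euler('xyz',o["tool_rot"]);y0=np.rad2deg(o["tool_rot"][2])
    print("now",(p*1000).round(1),"rpy deg",np.rad2deg(o["tool_rot"]).round(2),"F",o["contact_force"].round(1),"w",round(o["gripper_width"]*1000,1),"t",o["t"],"q7",o["qpos"][6].round(2))
    for x,y,z,yaw in wps:
        q=np.array([x,y,z])/1000;T=Ro.from_euler('xyz',[180,0,yaw],degrees=True)
        d=R.inv().apply(q-p)/.75;w=(R.inv()*T).as_rotvec()/np.deg2rad(45)
        print((x,y,z,yaw),"shift",d.round(4).tolist(),"turn",w.round(3).tolist(),"rows",round(max(np.linalg.norm(d)*.75/.0417,np.linalg.norm(w)*45/7.16),1));p,R=q,T
E
python3 -c "
from h import *
plan([(600,100,270,115),(640,-150,270,70),(646,-306,150,27),(646.1,-305.7,60,-3.3)])"
```

```text
now [237.5 631.3 221.8] rpy deg [-1.7991e+02  1.0000e-02  1.5938e+02] F [-0.   0.8  0.4] w 87.7 t 0.1 q7 -0.08
(600, 100, 270, 115) shift [-0.7019, -0.4929, -0.0634] turn [-0.002, 0.001, 0.986] rows 15.5
(640, -150, 270, 70) shift [-0.3246, -0.0925, -0.0] turn [-0.0, -0.0, 1.0] rows 6.3
(646, -306, 150, 27) shift [-0.1927, 0.0787, 0.16] turn [0.0, -0.0, 0.956] rows 6.0
(646.1, -305.7, 60, -3.3) shift [0.0003, -0.0003, 0.12] turn [-0.0, -0.0, 0.673] rows 4.2
```

```bash
python3 -m pendant '[[[-0.35,-0.25,-0.064],[0,0,0.9],1],[[-0.35,-0.25,-0.064],[0,0,0.9],1],[[-0.35,-0.25,-0.064],[0,0,0.9],1],[[-0.35,-0.25,-0.064],[0,0,0.9],1],[[-0.35,-0.25,-0.064],[0,0,0.9],1],[[-0.35,-0.25,-0.064],[0,0,0.9],1],[[-0.35,-0.25,-0.064],[0,0,0.9],1],[[-0.35,-0.25,-0.064],[0,0,0.9],1],[[-0.35,-0.25,-0.064],[0,0,0.9],1],[[-0.35,-0.25,-0.064],[0,0,0.9],1]]'
python3 -c "
from h import *
plan([(600,60,270,90),(640,-170,200,50),(646,-306,100,10),(646.1,-305.7,60,-3.3)])"
```

```text
t: 0.93
tcp_pos: [0.4187, 0.3618, 0.271]
tool_rot: [3.141, 0.0, 2.07]
contact_force: [-0.8, 0.0, 0.2]
gripper_width: 0.0879
finger_force: 0.0
now [418.7 361.8 271. ] rpy deg [179.97   0.   118.61] F [-0.8  0.   0.2] w 87.9 t 0.9333 q7 -0.26
(600, 60, 270, 90) shift [-0.469, 0.0195, 0.0013] turn [0.001, -0.0, 0.636] rows 8.4
(640, -170, 200, 50) shift [-0.3067, 0.0533, 0.0933] turn [0.0, -0.0, 0.889] rows 5.8
(646, -306, 100, 10) shift [-0.1338, 0.1227, 0.1333] turn [-0.0, -0.0, 0.889] rows 5.6
(646.1, -305.7, 60, -3.3) shift [0.0002, -0.0004, 0.0533] turn [0.0, -0.0, 0.296] rows 1.9
```

```bash
python3 -m pendant '[[[-0.469,0.02,0],[0,0,0.636],1],[[-0.469,0.02,0],[0,0,0.636],1],[[-0.469,0.02,0],[0,0,0.636],1],[[-0.469,0.02,0],[0,0,0.636],1],[[-0.469,0.02,0],[0,0,0.636],1],[[-0.469,0.02,0],[0,0,0.636],1],[[-0.469,0.02,0],[0,0,0.636],1],[[-0.469,0.02,0],[0,0,0.636],1],[[-0.469,0.02,0],[0,0,0.636],1],[[-0.469,0.02,0],[0,0,0.636],1]]' | head -2
python3 -m pendant '[[[-0.307,0.053,0.09],[0,0,0.889],1],[[-0.307,0.053,0.09],[0,0,0.889],1],[[-0.307,0.053,0.09],[0,0,0.889],1],[[-0.307,0.053,0.09],[0,0,0.889],1],[[-0.307,0.053,0.09],[0,0,0.889],1],[[-0.307,0.053,0.09],[0,0,0.889],1],[[-0.307,0.053,0.09],[0,0,0.889],1],[[-0.307,0.053,0.09],[0,0,0.889],1]]' | head -2
python3 -m pendant '[[[-0.134,0.123,0.133],[0,0,0.889],1],[[-0.134,0.123,0.133],[0,0,0.889],1],[[-0.134,0.123,0.133],[0,0,0.889],1],[[-0.134,0.123,0.133],[0,0,0.889],1],[[-0.134,0.123,0.133],[0,0,0.889],1],[[-0.134,0.123,0.133],[0,0,0.889],1],[[-0.134,0.123,0.133],[0,0,0.889],1],[[-0.134,0.123,0.133],[0,0,0.889],1]]' | head -2
python3 -c "
from h import *
plan([(646.1,-305.7,5,-3.3)])"
```

```text
t: 1.77
tcp_pos: [0.6019, 0.0591, 0.2701]
t: 2.43
tcp_pos: [0.6408, -0.1665, 0.2015]
t: 3.1
tcp_pos: [0.6493, -0.2996, 0.1029]
now [ 649.3 -299.6  102.9] rpy deg [-1.7989e+02 -2.0000e-02  1.0650e+01] F [-1.1  0.1  0.4] w 87.8 t 3.1 q7 -0.57
(646.1, -305.7, 5, -3.3) shift [-0.0058, 0.0075, 0.1305] turn [-0.002, -0.0, 0.31] rows 2.4
```

```bash
python3 -m pendant '[[[0,0,0.075],[0,0,0.31],1],[[0,0,0.075],[0,0,0.31],1],[[0,0,0.075],[0,0,0.31],1],[[0,0,0.075],[0,0,0.31],1],[[0,0,0.075],[0,0,0.31],1],[[0,0,0.075],[0,0,0.31],1],[[0,0,0.075],[0,0,0.31],1],[[0,0,0.075],[0,0,0.31],1]]' | head -2
python3 -c "
from h import *
plan([(646.1,-305.7,4,-3.3)])
im=r.camera('top')
for q in rects('top',panels(im),.012): print(q)"
```

```text
t: 3.77
tcp_pos: [0.6485, -0.3035, 0.0485]
now [ 648.5 -303.5   48.5] rpy deg [ 1.7999e+02 -1.1000e-01 -3.6300e+00] F [ 0.6 -0.4  0.3] w 87.3 t 3.7667 q7 -0.75
(646.1, -305.7, 4, -3.3) shift [-0.0031, 0.0032, 0.0593] turn [0.0, -0.002, -0.007] rows 1.1
(array([ 92., 287.]), array([286.5, 793.9, 195.8,  96.5]), 89.8)
(array([412., 251.]), array([ 416.6, -256.7,   94. ,   22.8]), -0.5)
(array([464., 231.]), array([ 481. , -425.8,  116. ,   72.2]), 12.2)
(array([204., 207.]), array([550.7, 431.6, 102.8,  92.6]), 85.9)
(array([541., 186.]), array([ 624.7, -693.2,  209.3,   87.8]), 18.4)
```

```bash
python3 -m pendant '[[[-0.003,0.003,0.03],[0,0,0],1],[[-0.003,0.003,0.058],[0,0,0],1],[[-0.003,0.003,0.058],[0,0,0],1],[[-0.003,0.003,0.058],[0,0,0],1],[[-0.003,0.003,0.058],[0,0,0],0.6],[[-0.003,0.003,0.058],[0,0,0],0.6],[[-0.003,0.003,0.058],[0,0,0],0.6],[[-0.003,0.003,0.058],[0,0,0],0.6],[[-0.003,0.003,0.058],[0,0,0],0.6],[[-0.003,0.003,0.058],[0,0,0],0.6],[[-0.003,0.003,0.058],[0,0,0],0.6],[[-0.003,0.003,0.058],[0,0,0],0.6]]' 25
python3 -c "
from h import *
plan([(646,-306,130,-3.3),(630,-200,150,37),(600,-50,150,77),(569.4,77.8,120,99)])"
```

```text
t: 4.82
tcp_pos: [0.6457, -0.3055, 0.0043]
tool_rot: [3.141, -0.001, -0.064]
contact_force: [-0.8, 1.2, 6.0]
gripper_width: 0.0662
finger_force: 25.0
now [ 645.7 -305.5    4.3] rpy deg [ 1.7999e+02 -4.0000e-02 -3.6900e+00] F [-0.8  1.2  6. ] w 66.2 t 4.8167 q7 -0.72
(646, -306, 130, -3.3) shift [0.0005, 0.0007, -0.1676] turn [0.0, -0.001, -0.009] rows 3.0
(630, -200, 150, 37) shift [-0.0294, -0.1399, -0.0267] turn [0.0, 0.0, -0.896] rows 5.6
(600, -50, 150, 77) shift [0.0884, -0.1838, -0.0] turn [0.0, 0.0, -0.889] rows 5.6
(569.4, 77.8, 120, 99) shift [0.1569, -0.0781, 0.04] turn [-0.0, 0.0, -0.489] rows 3.2
```

```bash
python3 -m pendant '[[[0,0,-0.168],[0,0,0],0.6],[[0,0,-0.168],[0,0,0],0.6],[[0,0,-0.168],[0,0,0],0.6],[[0,0,-0.168],[0,0,0],0.6],[[0,0,-0.168],[0,0,0],0.6],[[0,0,-0.168],[0,0,0],0.6]]' | head -2
python3 -m pendant '[[[-0.029,-0.14,-0.027],[0,0,-0.896],0.6],[[-0.029,-0.14,-0.027],[0,0,-0.896],0.6],[[-0.029,-0.14,-0.027],[0,0,-0.896],0.6],[[-0.029,-0.14,-0.027],[0,0,-0.896],0.6],[[-0.029,-0.14,-0.027],[0,0,-0.896],0.6],[[-0.029,-0.14,-0.027],[0,0,-0.896],0.6],[[-0.029,-0.14,-0.027],[0,0,-0.896],0.6],[[-0.029,-0.14,-0.027],[0,0,-0.896],0.6]]' | head -2
python3 -m pendant '[[[0.088,-0.184,0],[0,0,-0.889],0.6],[[0.088,-0.184,0],[0,0,-0.889],0.6],[[0.088,-0.184,0],[0,0,-0.889],0.6],[[0.088,-0.184,0],[0,0,-0.889],0.6],[[0.088,-0.184,0],[0,0,-0.889],0.6],[[0.088,-0.184,0],[0,0,-0.889],0.6],[[0.088,-0.184,0],[0,0,-0.889],0.6],[[0.088,-0.184,0],[0,0,-0.889],0.6]]' | head -2
python3 -m pendant '[[[0.157,-0.078,0.04],[0,0,-0.489],0.6],[[0.157,-0.078,0.04],[0,0,-0.489],0.6],[[0.157,-0.078,0.04],[0,0,-0.489],0.6],[[0.157,-0.078,0.04],[0,0,-0.489],0.6],[[0.157,-0.078,0.04],[0,0,-0.489],0.6],[[0.157,-0.078,0.04],[0,0,-0.489],0.6],[[0.157,-0.078,0.04],[0,0,-0.489],0.6],[[0.157,-0.078,0.04],[0,0,-0.489],0.6],[[0.157,-0.078,0.04],[0,0,-0.489],0.6],[[0.157,-0.078,0.04],[0,0,-0.489],0.6],[[0.157,-0.078,0.04],[0,0,-0.489],0.6],[[0.157,-0.078,0.04],[0,0,-0.489],0.6]]'
python3 -c "
from h import *
plan([(569.4,77.8,60,99),(569.4,77.8,18,99)])
s=r.camera('scene');cv2.imwrite('pics/s1.png',s[:,:,::-1])
im=r.camera('top');cv2.imwrite('pics/t1.png',im[:,:,::-1])
for q in rects('top',panels(im),.012): print(q)"
```

```text
t: 5.32
tcp_pos: [0.6451, -0.3045, 0.1286]
t: 5.98
tcp_pos: [0.6295, -0.1985, 0.1481]
t: 6.65
tcp_pos: [0.6007, -0.0493, 0.1492]
t: 7.65
tcp_pos: [0.5716, 0.0787, 0.12]
tool_rot: [3.141, -0.0, 1.721]
contact_force: [-0.2, 0.3, -2.3]
gripper_width: 0.0657
finger_force: 25.0
now [571.6  78.7 120. ] rpy deg [179.99  -0.    98.58] F [-0.2  0.3 -2.3] w 65.7 t 7.65 q7 0.14
(569.4, 77.8, 60, 99) shift [-0.0008, -0.0031, 0.08] turn [0.0, -0.0, -0.009] rows 1.4
(569.4, 77.8, 18, 99) shift [0.0, -0.0, 0.056] turn [0.0, 0.0, 0.0] rows 1.0
(array([ 90., 288.]), array([286.5, 793.5, 195.3,  96.5]), 89.8)
(array([412., 251.]), array([ 416.6, -256.7,   94. ,   22.8]), -0.5)
(array([464., 231.]), array([ 481.2, -425.7,  116.7,   72.4]), 12.4)
(array([382., 230.]), array([ 483.6, -156.6,  117. ,   73.5]), -12.5)
(array([201., 208.]), array([552.8, 439.6,  89.7,  88.2]), -1.2)
(array([382., 183.]), array([ 635.6, -159.3,  117.3,   73.7]), -7.2)
(array([541., 186.]), array([ 624.7, -693.2,  209.3,   87.8]), 18.4)
```

```bash
python3 -m pendant '[[[-0.001,-0.003,0.05],[0,0,-0.009],0.6],[[-0.001,-0.003,0.09],[0,0,-0.009],0.6],[[-0.001,-0.003,0.12],[0,0,-0.009],0.6],[[-0.001,-0.003,0.12],[0,0,-0.009],0.6],[[-0.001,-0.003,0.12],[0,0,-0.009],0.6],[[-0.001,-0.003,0.12],[0,0,-0.009],0.6]]'
python3 -c "
from h import *
plan([(569.4,77.8,17,99)])"
```

```text
t: 8.25
tcp_pos: [0.5704, 0.078, 0.0311]
tool_rot: [3.14, 0.0, 1.728]
contact_force: [0.3, 0.7, -0.3]
gripper_width: 0.0656
finger_force: 25.0
now [570.4  78.   31.1] rpy deg [179.91   0.    99.02] F [ 0.3  0.7 -0.3] w 65.6 t 8.25 q7 0.21
(569.4, 77.8, 17, 99) shift [-0.0, -0.0014, 0.0188] turn [0.002, 0.0, 0.001] rows 0.3
```

```bash
python3 -m pendant '[[[0,-0.001,0.019],[0,0,0],0.6],[[0,-0.001,0.019],[0,0,0],0.6],[[0,-0.001,0.019],[0,0,0],0.6],[[0,-0.001,0.019],[0,0,0],0.6]]'
python3 -m pendant '[[[0,0,0],[0,0,0],1],[[0,0,0],[0,0,0],1],[[0,0,0],[0,0,0],1],[[0,0,0],[0,0,0],1],[[0,0,-0.05],[0,0,0],1],[[0,0,-0.1],[0,0,0],1],[[0,0,-0.15],[0,0,0],1],[[0,0,-0.2],[0,0,0],1],[[0,0,-0.2],[0,0,0],1],[[0,0,-0.2],[0,0,0],1]]'
python3 -c "
from h import *
plan([(600,-40,160,57),(630,-130,130,17),(635.6,-159.3,60,-7.4)])"
```

```text
t: 8.58
tcp_pos: [0.5693, 0.0781, 0.017]
tool_rot: [3.14, -0.0, 1.728]
contact_force: [-0.6, -1.0, -0.8]
gripper_width: 0.0657
finger_force: 25.0
t: 9.42
tcp_pos: [0.5702, 0.0782, 0.168]
tool_rot: [3.137, -0.001, 1.729]
contact_force: [0.6, 0.1, 0.3]
gripper_width: 0.0879
finger_force: 0.0
now [570.2  78.2 168. ] rpy deg [ 1.7972e+02 -6.0000e-02  9.9040e+01] F [0.6 0.1 0.3] w 87.9 t 9.4167 q7 0.12
(600, -40, 160, 57) shift [-0.162, 0.0145, 0.0106] turn [0.005, -0.004, 0.934] rows 5.9
(630, -130, 130, 17) shift [-0.0789, 0.0989, 0.04] turn [-0.0, -0.0, 0.889] rows 5.6
(635.6, -159.3, 60, -7.4) shift [-0.0043, 0.0395, 0.0933] turn [-0.0, -0.0, 0.542] rows 3.4
```

```bash
python3 -m pendant '[[[-0.162,0.014,0.01],[0,0,0.934],1],[[-0.162,0.014,0.01],[0,0,0.934],1],[[-0.162,0.014,0.01],[0,0,0.934],1],[[-0.162,0.014,0.01],[0,0,0.934],1],[[-0.162,0.014,0.01],[0,0,0.934],1],[[-0.162,0.014,0.01],[0,0,0.934],1],[[-0.162,0.014,0.01],[0,0,0.934],1],[[-0.162,0.014,0.01],[0,0,0.934],1]]' | head -2
python3 -m pendant '[[[-0.079,0.099,0.04],[0,0,0.889],1],[[-0.079,0.099,0.04],[0,0,0.889],1],[[-0.079,0.099,0.04],[0,0,0.889],1],[[-0.079,0.099,0.04],[0,0,0.889],1],[[-0.079,0.099,0.04],[0,0,0.889],1],[[-0.079,0.099,0.04],[0,0,0.889],1],[[-0.079,0.099,0.04],[0,0,0.889],1],[[-0.079,0.099,0.04],[0,0,0.889],1]]' | head -2
python3 -m pendant '[[[-0.004,0.04,0.093],[0,0,0.542],1],[[-0.004,0.04,0.093],[0,0,0.542],1],[[-0.004,0.04,0.093],[0,0,0.542],1],[[-0.004,0.04,0.093],[0,0,0.542],1],[[-0.004,0.04,0.093],[0,0,0.542],1],[[-0.004,0.04,0.093],[0,0,0.542],1],[[-0.004,0.04,0.093],[0,0,0.542],1],[[-0.004,0.04,0.093],[0,0,0.542],1],[[-0.004,0.04,0.093],[0,0,0.542],1],[[-0.004,0.04,0.093],[0,0,0.542],1]]' | head -2
python3 - <<'E'
from h import *
plan([(635.6,-159.3,4,-7.4)])
s=r.camera('scene');im=r.camera('top')
for q in rects('top',panels(im),.012)+rects('top',panels(im),.024): print(q)
cv2.imwrite('pics/t2.png',im[:,:,::-1])
a=cv2.resize(im[175:240,240:345],None,fx=7.5,fy=7.5,interpolation=cv2.INTER_CUBIC)
cv2.imwrite("pics/t2c.png",a[:,:,::-1])
E
```

```text
t: 10.08
tcp_pos: [0.5972, -0.0403, 0.1567]
t: 10.75
tcp_pos: [0.6277, -0.1302, 0.1275]
t: 11.58
tcp_pos: [0.6342, -0.1599, 0.0587]
now [ 634.2 -159.9   58.7] rpy deg [-1.7997e+02 -3.0000e-02 -7.3200e+00] F [-1.2  0.  -0.2] w 88.1 t 11.5833 q7 -0.95
(635.6, -159.3, 4, -7.4) shift [0.0017, -0.0011, 0.073] turn [-0.001, -0.001, 0.002] rows 1.3
(array([ 91., 287.]), array([286.4, 793.8, 195.9,  96.3]), 89.8)
(array([412., 251.]), array([ 416.6, -256.7,   94. ,   22.8]), -0.5)
(array([464., 231.]), array([ 481. , -425.8,  116. ,   72.2]), 12.2)
(array([382., 230.]), array([ 483.6, -155.8,  116.5,   72.8]), -12.6)
(array([307., 207.]), array([556.7,  90.8,  89.6,  56.7]), -74.1)
(array([203., 207.]), array([550.7, 431.5, 103.3,  92.1]), 86.7)
(array([542., 186.]), array([ 624.7, -693.2,  209.3,   87.8]), 18.4)
(array([ 91., 287.]), array([287.5, 787.5, 194.4,  95.5]), 89.8)
(array([412., 251.]), array([ 416.6, -254.7,   93.3,   22.6]), -0.5)
(array([464., 231.]), array([ 480.5, -422.4,  115.1,   71.6]), 12.2)
(array([382., 230.]), array([ 483.1, -154.6,  115.6,   72.2]), -12.6)
(array([307., 207.]), array([555.6,  90.1,  88.9,  56.3]), -74.1)
(array([203., 207.]), array([549.6, 428.1, 102.5,  91.3]), 86.7)
(array([542., 186.]), array([ 623.1, -687.7,  207.6,   87.1]), 18.4)
```

View pics/t2c.png

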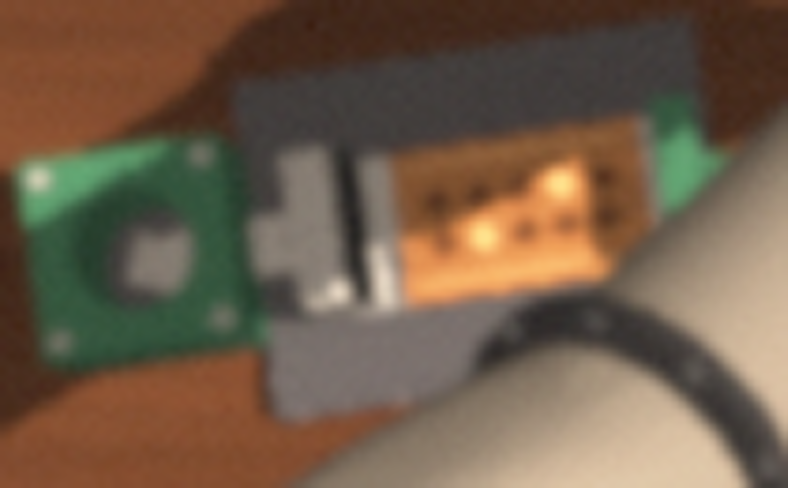

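The first panel lies square on the bed: its edges are in line with the bright strip at crop (390–640, 150–305), a few mm off the fence. Now panel C.

```bash
python3 -m pendant '[[[0.002,-0.001,0.04],[0,0,0],1],[[0.002,-0.001,0.073],[0,0,0],1],[[0.002,-0.001,0.073],[0,0,0],1],[[0.002,-0.001,0.073],[0,0,0],1],[[0.002,-0.001,0.073],[0,0,0],0.6],[[0.002,-0.001,0.073],[0,0,0],0.6],[[0.002,-0.001,0.073],[0,0,0],0.6],[[0.002,-0.001,0.073],[0,0,0],0.6],[[0.002,-0.001,0.073],[0,0,0],0.6],[[0.002,-0.001,0.073],[0,0,0],0.6],[[0.002,-0.001,0.073],[0,0,0],0.6],[[0.002,-0.001,0.073],[0,0,0],0.6]]' 25
python3 -c "
from h import *
plan([(636,-159,130,-7.4),(620,-100,150,34),(600,0,150,75),(569.4,77.8,120,99)])"
```

```text
t: 12.68
tcp_pos: [0.6357, -0.1596, 0.004]
tool_rot: [-3.141, -0.0, -0.129]
contact_force: [-1.3, 0.6, 3.7]
gripper_width: 0.0658
finger_force: 24.9
now [ 635.7 -159.6    4. ] rpy deg [-1.7999e+02 -1.0000e-02 -7.3800e+00] F [-1.3  0.6  3.7] w 65.8 t 12.6833 q7 -0.91
(636, -159, 130, -7.4) shift [0.0003, -0.0008, -0.168] turn [-0.0, -0.0, 0.0] rows 3.0
(620, -100, 150, 34) shift [-0.0313, -0.0753, -0.0267] turn [-0.0, 0.0, -0.92] rows 5.8
(600, 0, 150, 75) shift [0.0525, -0.1255, -0.0] turn [0.0, 0.0, -0.911] rows 5.7
(569.4, 77.8, 120, 99) shift [0.0896, -0.0663, 0.04] turn [0.0, 0.0, -0.533] rows 3.4
```

```bash
python3 -m pendant '[[[0,0,-0.168],[0,0,0],0.6],[[0,0,-0.168],[0,0,0],0.6],[[0,0,-0.168],[0,0,0],0.6],[[0,0,-0.168],[0,0,0],0.6],[[0,0,-0.168],[0,0,0],0.6],[[0,0,-0.168],[0,0,0],0.6]]' | head -2
python3 -m pendant '[[[-0.031,-0.075,-0.027],[0,0,-0.92],0.6],[[-0.031,-0.075,-0.027],[0,0,-0.92],0.6],[[-0.031,-0.075,-0.027],[0,0,-0.92],0.6],[[-0.031,-0.075,-0.027],[0,0,-0.92],0.6],[[-0.031,-0.075,-0.027],[0,0,-0.92],0.6],[[-0.031,-0.075,-0.027],[0,0,-0.92],0.6],[[-0.031,-0.075,-0.027],[0,0,-0.92],0.6],[[-0.031,-0.075,-0.027],[0,0,-0.92],0.6]]' | head -2
python3 -m pendant '[[[0.052,-0.126,0],[0,0,-0.911],0.6],[[0.052,-0.126,0],[0,0,-0.911],0.6],[[0.052,-0.126,0],[0,0,-0.911],0.6],[[0.052,-0.126,0],[0,0,-0.911],0.6],[[0.052,-0.126,0],[0,0,-0.911],0.6],[[0.052,-0.126,0],[0,0,-0.911],0.6],[[0.052,-0.126,0],[0,0,-0.911],0.6],[[0.052,-0.126,0],[0,0,-0.911],0.6]]' | head -2
python3 -m pendant '[[[0.09,-0.067,0.04],[0,0,-0.533],0.6],[[0.09,-0.067,0.04],[0,0,-0.533],0.6],[[0.09,-0.067,0.04],[0,0,-0.533],0.6],[[0.09,-0.067,0.04],[0,0,-0.533],0.6],[[0.09,-0.067,0.08],[0,0,-0.533],0.6],[[0.09,-0.067,0.12],[0,0,-0.533],0.6],[[0.09,-0.067,0.12],[0,0,-0.533],0.6],[[0.09,-0.067,0.12],[0,0,-0.533],0.6],[[0.09,-0.067,0.12],[0,0,-0.533],0.6],[[0.09,-0.067,0.12],[0,0,-0.533],0.6]]'
python3 -c "
from h import *
plan([(569.4,77.8,29,99)])"
```

```text
t: 13.18
tcp_pos: [0.6352, -0.1589, 0.1289]
t: 13.85
tcp_pos: [0.6188, -0.1005, 0.1482]
t: 14.52
tcp_pos: [0.5988, -0.0007, 0.1492]
t: 15.35
tcp_pos: [0.5694, 0.0774, 0.0614]
tool_rot: [3.139, -0.0, 1.726]
contact_force: [0.3, 0.3, -2.2]
gripper_width: 0.0658
finger_force: 24.9
now [569.4  77.4  61.4] rpy deg [179.87  -0.    98.9 ] F [ 0.3  0.3 -2.2] w 65.8 t 15.35 q7 0.21
(569.4, 77.8, 29, 99) shift [0.0005, 0.0, 0.0432] turn [0.003, -0.0, -0.002] rows 0.8
```

```bash
python3 -m pendant '[[[0.0005,0,0.02],[0,0,0],0.6],[[0.0005,0,0.043],[0,0,0],0.6],[[0.0005,0,0.043],[0,0,0],0.6],[[0.0005,0,0.043],[0,0,0],0.6],[[0.0005,0,0.043],[0,0,0],0.6]]'
python3 -m pendant '[[[0,0,0],[0,0,0],1],[[0,0,0],[0,0,0],1],[[0,0,0],[0,0,0],1],[[0,0,0],[0,0,0],1],[[0,0,-0.05],[0,0,0],1],[[0,0,-0.1],[0,0,0],1],[[0,0,-0.15],[0,0,0],1],[[0,0,-0.18],[0,0,0],1],[[0,0,-0.18],[0,0,0],1],[[0,0,-0.18],[0,0,0],1]]' | head -2
python3 -c "
from h import *
plan([(540,-20,160,57),(500,-120,130,17),(483.6,-156.3,60,-12.5)])
im=r.camera('top')
for q in rects('top',panels(im),.012): print(q)"
```

```text
t: 15.77
tcp_pos: [0.5687, 0.0779, 0.0289]
tool_rot: [3.141, -0.0, 1.727]
contact_force: [0.9, -0.0, -0.6]
gripper_width: 0.0659
finger_force: 25.0
t: 16.6
tcp_pos: [0.5689, 0.0782, 0.164]
now [568.9  78.2 164. ] rpy deg [ 1.7983e+02 -5.0000e-02  9.9000e+01] F [-0.3 -0.  -0.1] w 87.9 t 16.6 q7 0.14
(540, -20, 160, 57) shift [-0.1233, -0.0585, 0.005] turn [0.003, -0.002, 0.933] rows 5.9
(500, -120, 130, 17) shift [-0.1409, 0.0279, 0.04] turn [-0.0, -0.0, 0.889] rows 5.6
(483.6, -156.3, 60, -12.5) shift [-0.0351, 0.0399, 0.0933] turn [0.0, -0.0, 0.656] rows 4.1
(array([ 91., 287.]), array([286.5, 793.5, 195.3,  96.6]), 89.8)
(array([414., 253.]), array([ 416.7, -271.3,   99.9,   51.9]), -0.4)
(array([473., 235.]), array([ 468.9, -454.5,  117.2,   72.9]), 12.4)
(array([382., 230.]), array([ 482.8, -161.4,  116.5,   85.1]), -13.5)
(array([202., 208.]), array([550. , 437.6,  82.5,  78.6]), 86.2)
(array([541., 186.]), array([ 622.8, -689.5,  211.2,   88.4]), 15.1)
```

```bash
python3 -m pendant '[[[-0.123,-0.058,0.005],[0,0,0.933],1],[[-0.123,-0.058,0.005],[0,0,0.933],1],[[-0.123,-0.058,0.005],[0,0,0.933],1],[[-0.123,-0.058,0.005],[0,0,0.933],1],[[-0.123,-0.058,0.005],[0,0,0.933],1],[[-0.123,-0.058,0.005],[0,0,0.933],1],[[-0.123,-0.058,0.005],[0,0,0.933],1],[[-0.123,-0.058,0.005],[0,0,0.933],1]]' | head -2
python3 - <<'E'
from h import *
im=r.camera('top');s=r.camera('scene')
for q in rects('top',panels(im),.012): print(q)
cv2.imwrite('pics/t3.png',im[:,:,::-1]);cv2.imwrite('pics/s3.png',s[:,:,::-1])
a=cv2.resize(im[165:265,360:500],None,fx=5,fy=5,interpolation=cv2.INTER_CUBIC);cv2.imwrite('pics/t3c.png',a[:,:,::-1])
E
```

```text
t: 17.32
tcp_pos: [0.5386, -0.0199, 0.1575]
(array([ 89., 288.]), array([286.5, 793.5, 195.3,  96.6]), 89.8)
(array([412., 251.]), array([ 416.6, -256.7,   94. ,   22.8]), -0.5)
(array([473., 235.]), array([ 468.9, -454.5,  117.2,   72.8]), 12.4)
(array([382., 230.]), array([ 483.8, -155.9,  116.7,   72.6]), -12.7)
(array([203., 207.]), array([551.8, 433.1, 101.1,  92.8]), 88.8)
(array([307., 203.]), array([567.4,  88. ,  94. ,  68.1]), -75.4)
(array([541., 185.]), array([ 624.7, -693.2,  209.3,   87.8]), 18.4)
```

View pics/t3c.png

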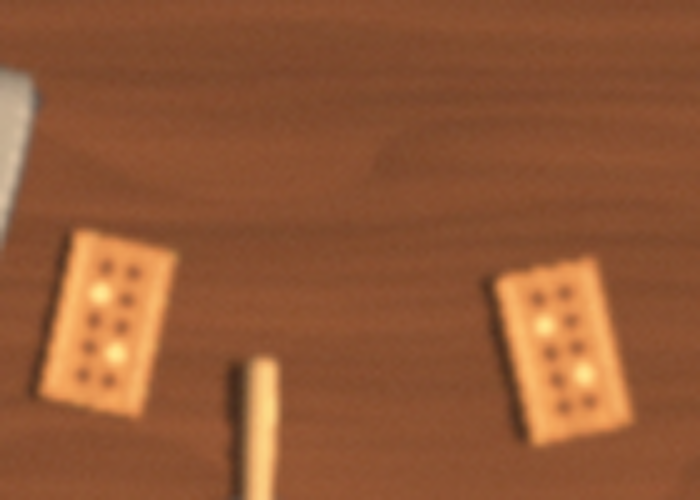

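The two remaining orange wooden panels are at full-image (382,230) and (473,235). The second has been knocked about 3 cm, from (463,231). The grey and white look-alikes are clearly different in colour. Next is (382,230).

```bash
python3 -m pendant '[[[-0.141,0.028,0.04],[0,0,0.889],1],[[-0.141,0.028,0.04],[0,0,0.889],1],[[-0.141,0.028,0.04],[0,0,0.889],1],[[-0.141,0.028,0.04],[0,0,0.889],1],[[-0.141,0.028,0.04],[0,0,0.889],1],[[-0.141,0.028,0.04],[0,0,0.889],1],[[-0.141,0.028,0.04],[0,0,0.889],1],[[-0.141,0.028,0.04],[0,0,0.889],1]]' | head -2
python3 -m pendant '[[[-0.034,0.04,0.093],[0,0,0.656],1],[[-0.034,0.04,0.093],[0,0,0.656],1],[[-0.034,0.04,0.093],[0,0,0.656],1],[[-0.034,0.04,0.093],[0,0,0.656],1],[[-0.034,0.04,0.093],[0,0,0.656],1],[[-0.034,0.04,0.093],[0,0,0.656],1],[[-0.034,0.04,0.093],[0,0,0.656],1],[[-0.034,0.04,0.093],[0,0,0.656],1],[[-0.034,0.04,0.093],[0,0,0.656],1],[[-0.034,0.04,0.093],[0,0,0.656],1],[[-0.034,0.04,0.093],[0,0,0.656],1]]' | head -2
python3 - <<'E'
from h import *
plan([(483.7,-156.2,4,-12.6)])
E
```

```text
t: 18.08
tcp_pos: [0.4995, -0.12, 0.1286]
t: 19.0
tcp_pos: [0.4842, -0.1561, 0.0594]
now [ 484.2 -156.1   59.4] rpy deg [-1.7997e+02 -3.0000e-02 -1.2450e+01] F [ 0.2 -0.6  0.3] w 87.7 t 19.0 q7 -0.91
(483.7, -156.2, 4, -12.6) shift [-0.0006, 0.0003, 0.0738] turn [-0.001, -0.001, 0.003] rows 1.3
```

```bash
python3 -m pendant '[[[0,0,0.04],[0,0,0],1],[[0,0,0.074],[0,0,0],1],[[0,0,0.074],[0,0,0],1],[[0,0,0.074],[0,0,0],1],[[0,0,0.074],[0,0,0],0.6],[[0,0,0.074],[0,0,0],0.6],[[0,0,0.074],[0,0,0],0.6],[[0,0,0.074],[0,0,0],0.6],[[0,0,0.074],[0,0,0],0.6],[[0,0,0.074],[0,0,0],0.6],[[0,0,0.074],[0,0,0],0.6],[[0,0,0.074],[0,0,0],0.6]]' 25
python3 -c "
from h import *
plan([(484,-156,130,-12.6),(500,-100,150,29),(540,0,150,70),(569.4,77.8,100,99)])"
```

```text
t: 20.0
tcp_pos: [0.4842, -0.1562, 0.0041]
tool_rot: [-3.141, -0.0, -0.218]
contact_force: [-1.1, 0.8, 6.4]
gripper_width: 0.0658
finger_force: 25.0
now [ 484.2 -156.2    4.1] rpy deg [-1.7997e+02 -2.0000e-02 -1.2510e+01] F [-1.1  0.8  6.4] w 65.8 t 20.0 q7 -0.83
(484, -156, 130, -12.6) shift [-0.0002, -0.0003, -0.1679] turn [-0.001, -0.001, 0.002] rows 3.0
(500, -100, 150, 29) shift [0.0045, -0.0775, -0.0267] turn [0.0, 0.0, -0.924] rows 5.8
(540, 0, 150, 70) shift [0.1113, -0.0908, -0.0] turn [-0.0, 0.0, -0.911] rows 5.7
(569.4, 77.8, 100, 99) shift [0.1109, 0.0014, 0.0667] turn [-0.0, 0.0, -0.644] rows 4.1
```

```bash
python3 -m pendant '[[[0,0,-0.168],[0,0,0],0.6],[[0,0,-0.168],[0,0,0],0.6],[[0,0,-0.168],[0,0,0],0.6],[[0,0,-0.168],[0,0,0],0.6],[[0,0,-0.168],[0,0,0],0.6],[[0,0,-0.168],[0,0,0],0.6]]' | head -2
python3 -m pendant '[[[0.004,-0.078,-0.027],[0,0,-0.924],0.6],[[0.004,-0.078,-0.027],[0,0,-0.924],0.6],[[0.004,-0.078,-0.027],[0,0,-0.924],0.6],[[0.004,-0.078,-0.027],[0,0,-0.924],0.6],[[0.004,-0.078,-0.027],[0,0,-0.924],0.6],[[0.004,-0.078,-0.027],[0,0,-0.924],0.6],[[0.004,-0.078,-0.027],[0,0,-0.924],0.6],[[0.004,-0.078,-0.027],[0,0,-0.924],0.6]]' | head -2
python3 -m pendant '[[[0.111,-0.091,0],[0,0,-0.911],0.6],[[0.111,-0.091,0],[0,0,-0.911],0.6],[[0.111,-0.091,0],[0,0,-0.911],0.6],[[0.111,-0.091,0],[0,0,-0.911],0.6],[[0.111,-0.091,0],[0,0,-0.911],0.6],[[0.111,-0.091,0],[0,0,-0.911],0.6],[[0.111,-0.091,0],[0,0,-0.911],0.6],[[0.111,-0.091,0],[0,0,-0.911],0.6]]' | head -2
python3 -m pendant '[[[0.111,0.001,0.02],[0,0,-0.644],0.6],[[0.111,0.001,0.02],[0,0,-0.644],0.6],[[0.111,0.001,0.02],[0,0,-0.644],0.6],[[0.111,0.001,0.02],[0,0,-0.644],0.6],[[0.111,0.001,0.067],[0,0,-0.644],0.6],[[0.111,0.001,0.1],[0,0,-0.644],0.6],[[0.111,0.001,0.1],[0,0,-0.644],0.6],[[0.111,0.001,0.1],[0,0,-0.644],0.6],[[0.111,0.001,0.1],[0,0,-0.644],0.6],[[0.111,0.001,0.1],[0,0,-0.644],0.6]]'
python3 -c "
from h import *
plan([(569.4,77.8,41,99)])"
```

```text
t: 20.5
tcp_pos: [0.4836, -0.1555, 0.1291]
t: 21.17
tcp_pos: [0.4985, -0.0997, 0.1486]
t: 21.83
tcp_pos: [0.5387, 0.0001, 0.1492]
t: 22.67
tcp_pos: [0.5695, 0.0782, 0.0764]
tool_rot: [3.139, 0.0, 1.727]
contact_force: [0.4, 0.5, -1.0]
gripper_width: 0.0659
finger_force: 25.0
now [569.5  78.2  76.4] rpy deg [179.86   0.    98.95] F [ 0.4  0.5 -1. ] w 65.9 t 22.6667 q7 0.21
(569.4, 77.8, 41, 99) shift [-0.0005, -0.0003, 0.0472] turn [0.003, 0.0, -0.001] rows 0.8
```

```bash
python3 -m pendant '[[[0,0,0.02],[0,0,0],0.6],[[0,0,0.047],[0,0,0],0.6],[[0,0,0.047],[0,0,0],0.6],[[0,0,0.047],[0,0,0],0.6],[[0,0,0.047],[0,0,0],0.6]]'
python3 -m pendant '[[[0,0,0],[0,0,0],1],[[0,0,0],[0,0,0],1],[[0,0,0],[0,0,0],1],[[0,0,0],[0,0,0],1],[[0,0,-0.05],[0,0,0],1],[[0,0,-0.1],[0,0,0],1],[[0,0,-0.15],[0,0,0],1],[[0,0,-0.16],[0,0,0],1],[[0,0,-0.16],[0,0,0],1],[[0,0,-0.16],[0,0,0],1]]' | head -2
python3 -c "
from h import *
plan([(540,-100,160,57),(500,-320,130,25),(468.9,-454.5,60,12.4)])"
```

```text
t: 23.08
tcp_pos: [0.5686, 0.0782, 0.0408]
tool_rot: [3.141, -0.0, 1.728]
contact_force: [-0.0, -0.1, -2.0]
gripper_width: 0.0655
finger_force: 25.0
t: 23.92
tcp_pos: [0.5681, 0.0785, 0.1596]
now [568.1  78.5 159.6] rpy deg [ 1.7998e+02 -3.0000e-02  9.9060e+01] F [ 0.2 -0.1 -0.3] w 88.0 t 23.9167 q7 0.15
(540, -100, 160, 57) shift [-0.2292, -0.0745, -0.0008] turn [0.0, -0.001, 0.935] rows 5.9
(500, -320, 130, 25) shift [-0.2751, 0.115, 0.04] turn [0.0, -0.0, 0.711] rows 5.4
(468.9, -454.5, 60, 12.4) shift [-0.1134, 0.145, 0.0933] turn [0.0, -0.0, 0.28] rows 3.7
```

```bash
python3 -m pendant '[[[-0.229,-0.074,0],[0,0,0.935],1],[[-0.229,-0.074,0],[0,0,0.935],1],[[-0.229,-0.074,0],[0,0,0.935],1],[[-0.229,-0.074,0],[0,0,0.935],1],[[-0.229,-0.074,0],[0,0,0.935],1],[[-0.229,-0.074,0],[0,0,0.935],1],[[-0.229,-0.074,0],[0,0,0.935],1],[[-0.229,-0.074,0],[0,0,0.935],1]]' | head -2
python3 -m pendant '[[[-0.275,0.115,0.04],[0,0,0.711],1],[[-0.275,0.115,0.04],[0,0,0.711],1],[[-0.275,0.115,0.04],[0,0,0.711],1],[[-0.275,0.115,0.04],[0,0,0.711],1],[[-0.275,0.115,0.04],[0,0,0.711],1],[[-0.275,0.115,0.04],[0,0,0.711],1],[[-0.275,0.115,0.04],[0,0,0.711],1],[[-0.275,0.115,0.04],[0,0,0.711],1]]' | head -2
python3 - <<'E'
from h import *
im=r.camera('top');s=r.camera('scene')
for q in rects('top',panels(im),.012): print(q)
cv2.imwrite('pics/t4.png',im[:,:,::-1]);cv2.imwrite('pics/s4.png',s[:,:,::-1])
E
python3 -m pendant '[[[-0.113,0.145,0.093],[0,0,0.28],1],[[-0.113,0.145,0.093],[0,0,0.28],1],[[-0.113,0.145,0.093],[0,0,0.28],1],[[-0.113,0.145,0.093],[0,0,0.28],1],[[-0.113,0.145,0.093],[0,0,0.28],1],[[-0.113,0.145,0.093],[0,0,0.28],1],[[-0.113,0.145,0.093],[0,0,0.28],1],[[-0.113,0.145,0.093],[0,0,0.28],1],[[-0.113,0.145,0.093],[0,0,0.28],1],[[-0.113,0.145,0.093],[0,0,0.28],1],[[-0.113,0.145,0.093],[0,0,0.28],1]]' | head -2
python3 - <<'E'
from h import *
plan([(468.9,-454.5,4,12.4)])
E
```

```text
t: 24.58
tcp_pos: [0.5395, -0.0996, 0.158]
t: 25.25
tcp_pos: [0.4999, -0.3197, 0.1285]
(array([ 90., 287.]), array([286.4, 793.9, 195.8,  96.4]), 89.8)
(array([477., 247.]), array([ 427.5, -466.8,   80. ,   37.4]), -63.6)
(array([204., 207.]), array([550.5, 431.6, 102.6,  92.5]), 85.6)
(array([308., 202.]), array([570.9,  86. , 105.7,  72.1]), -80.7)
(array([542., 185.]), array([ 624.7, -693.2,  209.3,   87.8]), 18.4)
t: 26.27
tcp_pos: [0.4703, -0.4535, 0.0603]
now [ 470.3 -453.5   60.3] rpy deg [ 1.800e+02 -5.000e-02  1.246e+01] F [ 0.3 -0.4  0.3] w 87.6 t 26.2667 q7 -0.13
(468.9, -454.5, 4, 12.4) shift [-0.0022, 0.0009, 0.0751] turn [0.0, -0.001, 0.001] rows 1.4
```

```bash
python3 -m pendant '[[[-0.002,0.001,0.04],[0,0,0],1],[[-0.002,0.001,0.075],[0,0,0],1],[[-0.002,0.001,0.075],[0,0,0],1],[[-0.002,0.001,0.075],[0,0,0],1],[[-0.002,0.001,0.075],[0,0,0],0.6],[[-0.002,0.001,0.075],[0,0,0],0.6],[[-0.002,0.001,0.075],[0,0,0],0.6],[[-0.002,0.001,0.075],[0,0,0],0.6],[[-0.002,0.001,0.075],[0,0,0],0.6],[[-0.002,0.001,0.075],[0,0,0],0.6],[[-0.002,0.001,0.075],[0,0,0],0.6],[[-0.002,0.001,0.075],[0,0,0],0.6]]' 25
python3 -c "
from h import *
plan([(469,-454,130,12.4),(510,-300,150,42),(540,-100,150,72),(569.4,77.8,100,99)])"
```

```text
t: 27.27
tcp_pos: [0.4683, -0.4553, 0.0041]
tool_rot: [-3.141, -0.0, 0.216]
contact_force: [0.5, 2.2, 5.7]
gripper_width: 0.0658
finger_force: 25.0
now [ 468.3 -455.3    4.1] rpy deg [-1.7999e+02 -3.0000e-02  1.2370e+01] F [0.5 2.2 5.7] w 65.8 t 27.2667 q7 -0.09
(469, -454, 130, 12.4) shift [0.0014, -0.0016, -0.1679] turn [-0.0, -0.001, -0.001] rows 3.0
(510, -300, 150, 42) shift [0.0975, -0.1888, -0.0267] turn [-0.0, 0.0, -0.658] rows 4.1
(540, -100, 150, 72) shift [0.2082, -0.1714, -0.0] turn [0.0, 0.0, -0.667] rows 4.8
(569.4, 77.8, 100, 99) shift [0.2376, -0.036, 0.0667] turn [-0.0, 0.0, -0.6] rows 4.5
```

```bash
python3 -m pendant '[[[0,0,-0.168],[0,0,0],0.6],[[0,0,-0.168],[0,0,0],0.6],[[0,0,-0.168],[0,0,0],0.6],[[0,0,-0.168],[0,0,0],0.6],[[0,0,-0.168],[0,0,0],0.6],[[0,0,-0.168],[0,0,0],0.6]]' | head -2
python3 -m pendant '[[[0.098,-0.189,-0.027],[0,0,-0.658],0.6],[[0.098,-0.189,-0.027],[0,0,-0.658],0.6],[[0.098,-0.189,-0.027],[0,0,-0.658],0.6],[[0.098,-0.189,-0.027],[0,0,-0.658],0.6],[[0.098,-0.189,-0.027],[0,0,-0.658],0.6],[[0.098,-0.189,-0.027],[0,0,-0.658],0.6],[[0.098,-0.189,-0.027],[0,0,-0.658],0.6]]' | head -2
python3 -m pendant '[[[0.208,-0.171,0],[0,0,-0.667],0.6],[[0.208,-0.171,0],[0,0,-0.667],0.6],[[0.208,-0.171,0],[0,0,-0.667],0.6],[[0.208,-0.171,0],[0,0,-0.667],0.6],[[0.208,-0.171,0],[0,0,-0.667],0.6],[[0.208,-0.171,0],[0,0,-0.667],0.6],[[0.208,-0.171,0],[0,0,-0.667],0.6],[[0.208,-0.171,0],[0,0,-0.667],0.6]]' | head -2
python3 -m pendant '[[[0.238,-0.036,0.0],[0,0,-0.6],0.6],[[0.238,-0.036,0.0],[0,0,-0.6],0.6],[[0.238,-0.036,0.0],[0,0,-0.6],0.6],[[0.238,-0.036,0.0],[0,0,-0.6],0.6],[[0.238,-0.036,0.0],[0,0,-0.6],0.6],[[0.238,-0.036,0.04],[0,0,-0.6],0.6],[[0.238,-0.036,0.08],[0,0,-0.6],0.6],[[0.238,-0.036,0.08],[0,0,-0.6],0.6],[[0.238,-0.036,0.08],[0,0,-0.6],0.6],[[0.238,-0.036,0.08],[0,0,-0.6],0.6]]'
python3 -c "
from h import *
plan([(569.4,77.8,53,99)])"
```

```text
t: 27.77
tcp_pos: [0.468, -0.4547, 0.1289]
t: 28.35
tcp_pos: [0.5086, -0.3012, 0.1486]
t: 29.02
tcp_pos: [0.539, -0.1039, 0.1494]
t: 29.85
tcp_pos: [0.5701, 0.0742, 0.0909]
tool_rot: [3.141, 0.001, 1.724]
contact_force: [0.6, -0.9, -0.7]
gripper_width: 0.0656
finger_force: 25.0
now [570.1  74.2  90.9] rpy deg [1.7996e+02 6.0000e-02 9.8760e+01] F [ 0.6 -0.9 -0.7] w 65.6 t 29.85 q7 0.2
(569.4, 77.8, 53, 99) shift [0.0049, -0.0002, 0.0505] turn [0.001, 0.001, -0.005] rows 0.9
```

```bash
python3 -m pendant '[[[0.004,0,0.02],[0,0,-0.005],0.6],[[0.004,0,0.035],[0,0,-0.005],0.6],[[0.004,0,0.035],[0,0,-0.005],0.6],[[0.004,0,0.035],[0,0,-0.005],0.6],[[0.004,0,0.035],[0,0,-0.005],0.6]]' | head -2
python3 -c "
from h import *
plan([(569.4,77.8,53,99)])"
```

```text
t: 30.27
tcp_pos: [0.5693, 0.0792, 0.0645]
now [569.3  79.2  64.5] rpy deg [179.94   0.    99.18] F [ 0.1  1.3 -0.6] w 65.8 t 30.2667 q7 0.21
(569.4, 77.8, 53, 99) shift [-0.0018, -0.0002, 0.0153] turn [0.001, 0.0, 0.004] rows 0.3
```

```bash
python3 -m pendant '[[[-0.002,0,0.015],[0,0,0.004],0.6],[[-0.002,0,0.015],[0,0,0.004],0.6],[[-0.002,0,0.015],[0,0,0.004],0.6],[[-0.002,0,0.015],[0,0,0.004],0.6]]' | head -4
python3 -m pendant '[[[0,0,0],[0,0,0],1],[[0,0,0],[0,0,0],1],[[0,0,0],[0,0,0],1],[[0,0,0],[0,0,0],1],[[0,0,-0.05],[0,0,0],1],[[0,0,-0.1],[0,0,0],1],[[0,0,-0.15],[0,0,0],1],[[0,0,-0.2],[0,0,0],1],[[0,0,-0.25],[0,0,0],1],[[0,0,-0.3],[0,0,0],1],[[0,0,-0.3],[0,0,0],1],[[0,0,-0.3],[0,0,0],1]]' | head -2
python3 - <<'E'
from h import *
plan([(545.5,425.7,300,90),(545.5,425.7,230,90)])
E
```

```text
t: 30.6
tcp_pos: [0.5686, 0.0779, 0.0522]
tool_rot: [-3.141, 0.0, 1.728]
contact_force: [-0.1, -0.2, -0.6]
t: 31.6
tcp_pos: [0.5702, 0.0782, 0.2797]
now [570.2  78.2 279.7] rpy deg [ 1.7972e+02 -7.0000e-02  9.9040e+01] F [-0.1  0.1 -0.9] w 88.1 t 31.6 q7 0.07
(545.5, 425.7, 300, 90) shift [0.4628, 0.0404, -0.0262] turn [0.006, -0.002, 0.201] rows 8.4
(545.5, 425.7, 230, 90) shift [0.0, -0.0, 0.0933] turn [0.0, 0.0, 0.0] rows 1.7
```

```bash
python3 - <<'E'
import cv2,numpy as np
s=cv2.imread('pics/s4.png');t=cv2.imread('pics/top0.png')
a=cv2.resize(s[228:268,432:472],(400,400),interpolation=cv2.INTER_CUBIC)
b=cv2.resize(t[190:230,178:218],(400,400),interpolation=cv2.INTER_CUBIC)
cv2.imwrite('pics/sock.png',np.clip(1.3*np.hstack([a,b]).astype(float),0,255).astype(np.uint8))
E
python3 -m pendant '[[[0.15,0.02,-0.026],[0,0,0.2],1],[[0.15,0.02,-0.026],[0,0,0.2],1],[[0.15,0.02,-0.026],[0,0,0.2],1],[[0.15,0.02,-0.026],[0,0,0.2],1],[[0.15,0.02,-0.026],[0,0,0.2],1],[[0.15,0.02,-0.026],[0,0,0.2],1]]' | head -2
```

```text
t: 32.1
tcp_pos: [0.5655, 0.1905, 0.2954]
```

View pics/sock.png

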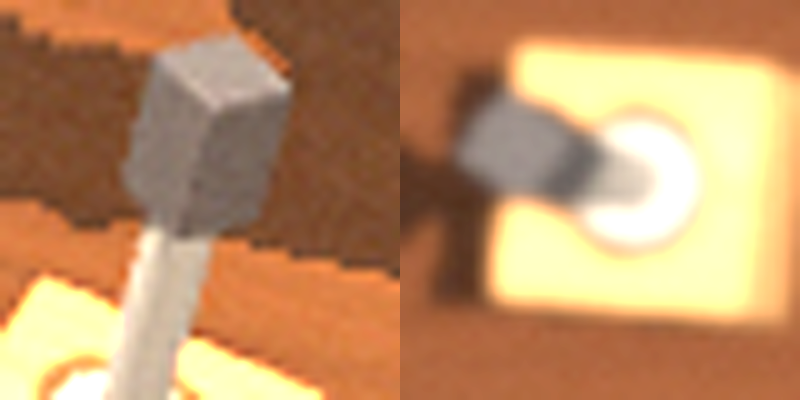

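The socket's square head in the scene crop has its top corners at (157,57), (232,36), (290,88) and (215,112).

```bash
python3 - <<'E'
from h import *
p=(np.array([[157,57],[232,36],[290,88],[215,112]])+.5)/10-.5+[432,228]
w=cast("scene",p,.178)[:,:2]*1000;print(w,w.mean(0));d=np.diff(np.vstack([w,w[:1]]),axis=0);print(np.linalg.norm(d,axis=1),np.rad2deg(np.arctan2(d[:,1],d[:,0]))%90)
p=(np.array([[60,155],[95,92]])+.5)/10-.5+[178,190];w=cast("top",p,.178)[:,:2]*1000;d=w[1]-w[0];print(w,np.rad2deg(np.arctan2(d[1],d[0]))%90)
im=r.camera('top');cv2.imwrite('pics/t5.png',im[:,:,::-1]);s=r.camera('scene');cv2.imwrite('pics/s5.png',s[:,:,::-1])
print(rects('top',panels(im),.060))
a=cv2.resize(s[200:275,285:415],(780,450),interpolation=cv2.INTER_CUBIC);cv2.imwrite('pics/s5c.png',a[:,:,::-1])
plan([(546,425.7,280,75)])
E
```

```text
[[549.67358614 408.56772459]
 [530.02175788 422.67568007]
 [543.62926316 441.16028089]
 [564.03509294 427.46676856]] [546.83992503 424.96761353]
[24.19150185 22.95309712 24.5745838  23.73661182] [54.32561079 53.64122403 56.13606442 52.76856109]
[[542.94910015 441.0548263 ]
 [561.63907742 431.45481564]] 62.812934238168936
[(array([ 91., 288.]), array([290.8, 768.1, 188.8,  93.4]), 89.8), (array([412., 251.]), array([ 416.8, -248.6,   90.9,   22.1]), -0.5), (array([203., 209.]), array([548.4, 415.9,  96.6,  85.8]), 81.9), (array([309., 202.]), array([567.4,  80.2, 112.1,  70.2]), -80.9), (array([542., 187.]), array([ 618.2, -671.1,  202.6,   85. ]), 18.4)]
now [566.  189.4 296. ] rpy deg [-1.7993e+02  8.0000e-02  8.9890e+01] F [-0.3 -0.8  0.5] w 87.9 t 32.2 q7 -0.27
(546, 425.7, 280, 75) shift [0.315, -0.0272, 0.021] turn [-0.001, 0.002, 0.331] rows 5.7
```

View pics/s5c.png

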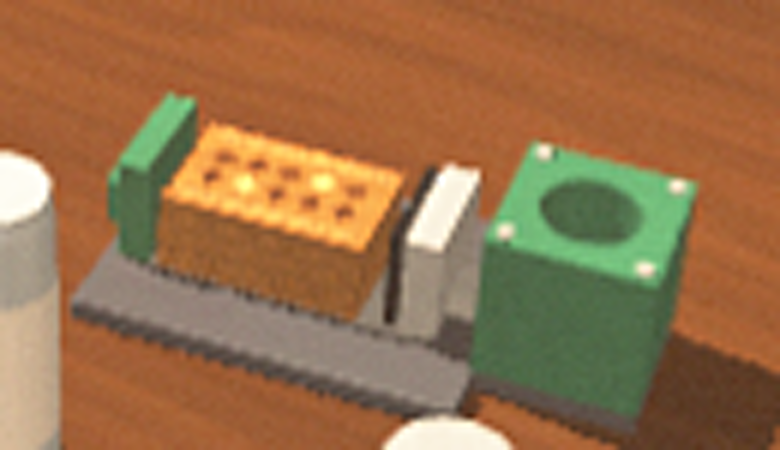

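The pile of four is square and lined up, a few mm off the fence. The jaw is open with free space in front of it, so the socket is next: head yaw about 54° mod 90, centre about (546.3, 425.4).

```bash
python3 -m pendant '[[[0.315,-0.027,0],[0,0,-0.9],1],[[0.315,-0.027,0],[0,0,-0.9],1],[[0.315,-0.027,0],[0,0,-0.9],1],[[0.315,-0.027,0],[0,0,-0.9],1],[[0.315,-0.027,0],[0,0,-0.9],1],[[0.315,-0.027,0],[0,0,-0.9],1],[[0.315,-0.027,0],[0,0,-0.9],1],[[0.315,-0.027,0],[0,0,-0.9],1],[[0.315,-0.027,0],[0,0,-0.9],1],[[0.315,-0.027,0],[0,0,-0.9],1]]' | head -3
python3 - <<'E'
from h import *
plan([(546.3,425.4,225,144),(546.3,425.4,137,144)])
E
```

```text
t: 33.03
tcp_pos: [0.5471, 0.4248, 0.2971]
tool_rot: [-3.141, 0.001, 2.274]
now [547.1 424.8 297.1] rpy deg [-1.7999e+02  7.0000e-02  1.3027e+02] F [ 0.4 -0.8 -0.4] w 87.8 t 33.0333 q7 0.07
(546.3, 425.4, 225, 144) shift [0.0014, -0.0003, 0.0961] turn [-0.001, 0.001, -0.305] rows 1.9
(546.3, 425.4, 137, 144) shift [0.0, -0.0, 0.1173] turn [0.0, 0.0, 0.0] rows 2.1
```

```bash
python3 -m pendant '[[[0.001,0,0.05],[0,0,-0.305],1],[[0.001,0,0.096],[0,0,-0.305],1],[[0.001,0,0.096],[0,0,-0.305],1],[[0.001,0,0.13],[0,0,-0.305],1],[[0.001,0,0.17],[0,0,-0.305],1],[[0.001,0,0.213],[0,0,-0.305],1],[[0.001,0,0.213],[0,0,-0.305],1],[[0.001,0,0.213],[0,0,-0.305],1],[[0.001,0,0.213],[0,0,-0.305],1]]'
python3 -m pendant '[[[0,0,0],[0,0,0],0.4],[[0,0,0],[0,0,0],0.4],[[0,0,0],[0,0,0],0.2],[[0,0,0],[0,0,0],0.2],[[0,0,0],[0,0,0],0.2],[[0,0,0],[0,0,0],0.2],[[0,0,0],[0,0,0],0.2],[[0,0,0],[0,0,0],0.2],[[0,0,0],[0,0,0],0.2],[[0,0,0],[0,0,0],0.2]]' 15
python3 -m pendant '[[[0,0,0],[0,0,0],0.2],[[0,0,0],[0,0,0],0.2],[[0,0,0],[0,0,0],0.2]]' 50
python3 - <<'E'
from h import *
print(r.get_obs()['moment'])
plan([(546.3,425.4,250,144),(545,237.4,250,166)])
E
```

```text
t: 33.78
tcp_pos: [0.5469, 0.4284, 0.14]
tool_rot: [3.139, 0.001, 2.515]
contact_force: [-0.4, 0.7, 0.1]
gripper_width: 0.0879
finger_force: 0.0
t: 34.62
tcp_pos: [0.545, 0.428, 0.137]
tool_rot: [-3.141, -0.0, 2.518]
contact_force: [0.5, -1.4, 0.6]
gripper_width: 0.026
finger_force: 15.0
t: 34.87
tcp_pos: [0.5449, 0.428, 0.1369]
tool_rot: [-3.14, -0.0, 2.518]
contact_force: [-1.5, -1.4, 2.2]
gripper_width: 0.0256
finger_force: 49.9
[-0.50680825  0.48688153 -0.07030212]
now [544.9 428.  136.9] rpy deg [-1.7994e+02 -2.0000e-02  1.4426e+02] F [-1.5 -1.4  2.2] w 25.6 t 34.8667 q7 0.32
(546.3, 425.4, 250, 144) shift [-0.0035, -0.0019, -0.1507] turn [-0.001, -0.0, 0.006] rows 2.7
(545, 237.4, 250, 166) shift [-0.1459, -0.2038, -0.0] turn [0.0, 0.0, -0.489] rows 4.5
```

```bash
python3 -m pendant '[[[0,0,-0.05],[0,0,0],0.2],[[0,0,-0.1],[0,0,0],0.2],[[0,0,-0.165],[0,0,0],0.2],[[0,0,-0.165],[0,0,0],0.2],[[0,0,-0.165],[0,0,0],0.2],[[0,0,-0.165],[0,0,0],0.2]]' | head -2
python3 - <<'E'
from h import *
plan([(545,237.4,260,166)])
E
```

```text
t: 35.37
tcp_pos: [0.5446, 0.4281, 0.2593]
now [544.6 428.1 259.3] rpy deg [-1.7991e+02 -3.0000e-02  1.4427e+02] F [-0.2  1.4 -6.1] w 25.6 t 35.3667 q7 0.3
(545, 237.4, 260, 166) shift [-0.1489, -0.206, -0.0007] turn [-0.002, -0.001, -0.483] rows 4.6
```

```bash
python3 -m pendant '[[[-0.149,-0.206,0],[0,0,-0.483],0.2],[[-0.149,-0.206,0],[0,0,-0.483],0.2],[[-0.149,-0.206,0],[0,0,-0.483],0.2],[[-0.149,-0.206,0],[0,0,-0.483],0.2],[[-0.149,-0.206,0],[0,0,-0.483],0.2],[[-0.149,-0.206,0],[0,0,-0.483],0.2],[[-0.149,-0.206,0],[0,0,-0.483],0.2],[[-0.149,-0.206,0],[0,0,-0.483],0.2],[[-0.149,-0.206,0],[0,0,-0.483],0.2],[[-0.149,-0.206,0],[0,0,-0.483],0.2]]' | head -4
python3 - <<'E'
from h import *
plan([(545,237.4,260,166)])
s=r.camera('scene');t=r.camera('top');cv2.imwrite('pics/s6.png',s[:,:,::-1]);cv2.imwrite('pics/t6.png',t[:,:,::-1])
o=r.get_obs();b=o['tcp_pos']-[0,0,.129];print('pred base px',proj('scene',b),proj('scene',b+[0,0,.048]),proj('top',b))
a=cv2.resize(s[190:260,350:420],(560,560),interpolation=cv2.INTER_CUBIC);cv2.imwrite('pics/s6c.png',np.clip(1.3*a[:,:,::-1].astype(float),0,255).astype(np.uint8))
E
```

```text
t: 36.2
tcp_pos: [0.545, 0.2393, 0.2598]
tool_rot: [-3.141, -0.001, 2.9]
contact_force: [0.9, 0.1, -5.6]
now [545.  239.3 259.8] rpy deg [-1.7996e+02 -8.0000e-02  1.6615e+02] F [ 0.9  0.1 -5.6] w 25.8 t 36.2 q7 0.88
(545, 237.4, 260, 166) shift [-0.0006, -0.0025, -0.0002] turn [-0.001, -0.002, 0.003] rows 0.0
pred base px [[384.97361519 225.06879873]] [[386.99091863 211.21618706]] [[254.83541292 206.31775019]]
```

View pics/s6c.png

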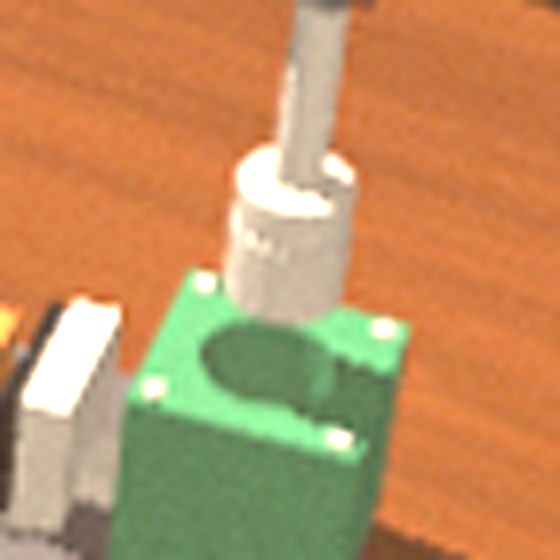

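The socket hangs upright above the housing. The collar's top ring is centred at crop (295,181) and its lower end at about (283,293), close to the predicted pixels.

```bash
python3 - <<'E'
from h import *
f=lambda p:(np.array(p)+.5)/8-.5+[350,190]
print("collar top",cast("scene",f([[295.5,180.5]]),.1788)*1000)
print("dots",(cast("scene",f([[205,284],[383,328],[340,439],[154,389]]),.095)*1000).mean(0))
print("bore",cast("scene",f([[ (202+340)/2,(317+405)/2 ]]),.095)*1000)
# collar silhouette side edges: left (237,185)-(224,298), right (354,183)-(342,305)
for z,u in((.170,(237+354)/2),(.135,(225+343)/2)):
    print(z,u/8-.5+.06+350, proj('scene',[[.545,.2393,z]]))
E
```

```text
collar top [[549.44466291 239.2307874  178.8       ]]
dots [542.45512833 237.09494724  95.        ]
bore [[543.65917013 237.91600024  95.        ]]
0.17 386.4975 [[386.78380921 213.95241419]]
0.135 385.06 [[385.31348071 224.02276267]]
```

```bash
python3 - <<'E'
from h import *
plan([(542.4,238,260,166),(542.4,238,166,166)])
E
```

```text
now [545.3 238.9 260.3] rpy deg [-1.7998e+02 -4.0000e-02  1.6611e+02] F [-0.6 -0.  -4.6] w 25.8 t 36.3 q7 0.88
(542.4, 238, 260, 166) shift [0.0035, -0.002, 0.0004] turn [-0.001, -0.001, 0.002] rows 0.1
(542.4, 238, 166, 166) shift [0.0, -0.0, 0.1253] turn [0.0, 0.0, 0.0] rows 2.3
```

```bash
python3 -m pendant '[[[0.0035,-0.002,0],[0,0,0],0.2],[[0.0035,-0.002,0.02],[0,0,0],0.2],[[0.0035,-0.002,0.04],[0,0,0],0.2],[[0.0035,-0.002,0.06],[0,0,0],0.2],[[0.0035,-0.002,0.08],[0,0,0],0.2],[[0.0035,-0.002,0.1],[0,0,0],0.2],[[0.0035,-0.002,0.125],[0,0,0],0.2],[[0.0035,-0.002,0.125],[0,0,0],0.2],[[0.0035,-0.002,0.125],[0,0,0],0.2],[[0.0035,-0.002,0.125],[0,0,0],0.2]]'
python3 -m pendant '[[[0,0,0.004],[0,0,0],0.2],[[0,0,0.008],[0,0,0],0.2],[[0,0,0.011],[0,0,0],0.2],[[0,0,0.011],[0,0,0],0.2]]'
```

```text
t: 37.13
tcp_pos: [0.5433, 0.2373, 0.1682]
tool_rot: [3.141, 0.001, 2.897]
contact_force: [0.5, 0.3, -4.8]
gripper_width: 0.0257
finger_force: 50.0
t: 37.47
tcp_pos: [0.5429, 0.237, 0.1589]
tool_rot: [3.141, 0.0, 2.897]
contact_force: [0.2, -0.4, -4.8]
gripper_width: 0.0258
finger_force: 50.0
```

```bash
python3 -m pendant '[[[0,0,0.002],[0,0,0],0.2],[[0,0,0.003],[0,0,0],0.2],[[0,0,0.004],[0,0,0],0.2],[[0,0,0.004],[0,0,0],0.2]]' | head -4; python3 -c "
from h import *
print(r.get_obs()['moment'])"
```

```text
t: 37.8
tcp_pos: [0.5434, 0.237, 0.1579]
tool_rot: [3.14, 0.001, 2.897]
contact_force: [-2.7, -2.5, 9.7]
[-0.46494034  1.21952019  0.00648286]
```

```bash
python3 -m pendant '[[[0.001,0,0],[0,0,0],0.2],[[0.002,0,0],[0,0,0],0.2],[[0.002,0,0.001],[0,0,0],0.2],[[0.002,0,0.001],[0,0,0],0.2]]' | head -4; python3 -c "
from h import *
print(r.get_obs()['moment'])"
python3 -m pendant '[[[0.001,0,0],[0,0,0],0.2],[[0.002,0,0],[0,0,0],0.2],[[0.002,0,0],[0,0,0],0.2]]' | head -4; python3 -c "
from h import *
print(r.get_obs()['moment'])"
```

```text
t: 38.13
tcp_pos: [0.543, 0.2371, 0.1577]
tool_rot: [3.14, 0.003, 2.897]
contact_force: [-1.0, -3.2, 10.5]
[-0.72269773  0.75959973  0.05694626]
t: 38.38
tcp_pos: [0.541, 0.2376, 0.1564]
tool_rot: [3.14, 0.002, 2.897]
contact_force: [-0.1, -0.3, -5.0]
[ 0.04995276  0.0505872  -0.05460989]
```

```bash
python3 -m pendant '[[[0,0,0.003],[0,0,0],0.2],[[0,0,0.006],[0,0,0],0.2],[[0,0,0.008],[0,0,0],0.2],[[0,0,0.008],[0,0,0],0.2]]' | sed -n 2,4p
python3 -m pendant '[[[0,0,0.003],[0,0,0],0.2],[[0,0,0.006],[0,0,0],0.2],[[0,0,0.006],[0,0,0],0.2]]'| sed -n 2,4p
python3 -c "
from h import *
print(r.get_obs()['moment'])"
```

```text
tcp_pos: [0.5401, 0.2374, 0.1485]
tool_rot: [-3.141, 0.0, 2.897]
contact_force: [1.9, -0.7, -6.4]
tcp_pos: [0.5401, 0.2375, 0.1442]
tool_rot: [-3.141, 0.0, 2.897]
contact_force: [3.5, -0.2, -7.0]
[-0.14097484 -1.01295639  0.0321401 ]
```

```bash
python3 -m pendant '[[[-0.001,0,0.002],[0,0,0],0.2],[[-0.001,0,0.004],[0,0,0],0.2],[[-0.001,0,0.004],[0,0,0],0.2],[[-0.001,0,0.004],[0,0,0],0.2]]'
python3 -c "
from h import *
print(r.get_obs()['moment'])"
```

```text
t: 39.3
tcp_pos: [0.5403, 0.2373, 0.1414]
tool_rot: [-3.141, -0.001, 2.897]
contact_force: [1.4, -0.3, -5.9]
gripper_width: 0.026
finger_force: 50.0
[-0.02135984 -0.56396088 -0.03069789]
```

```bash
python3 -m pendant '[[[0,0,0],[0,0,0],0.5],[[0,0,0],[0,0,0],0.5],[[0,0,0],[0,0,0],0.5],[[-0.0025,0,0],[0,0,0],0.5],[[-0.005,0,0],[0,0,0],0.5],[[-0.005,0,0],[0,0,0],0.5],[[-0.005,0,0],[0,0,0],0.5],[[-0.005,0,0],[0,0,0],0.5]]' | head -4
python3 - <<'E'
from h import *
plan([(544.2,236.5,141,166)])
s=r.camera('scene');cv2.imwrite('pics/s7.png',s[:,:,::-1])
a=cv2.resize(s[180:260,340:430],(720,640)[:2],interpolation=cv2.INTER_CUBIC)[:600];cv2.imwrite('pics/s7c.png',np.clip(1.3*a[:,:,::-1].astype(float),0,255).astype(np.uint8))
E
```

```text
t: 39.97
tcp_pos: [0.5443, 0.2365, 0.1417]
tool_rot: [3.142, -0.0, 2.897]
contact_force: [-0.7, 0.0, -0.4]
now [544.3 236.5 141.7] rpy deg [180.    -0.   165.99] F [-0.7  0.  -0.4] w 43.8 t 39.9667 q7 0.91
(544.2, 236.5, 141, 166) shift [0.0001, 0.0, 0.0009] turn [0.0, -0.0, -0.0] rows 0.0
```

View pics/s7c.png

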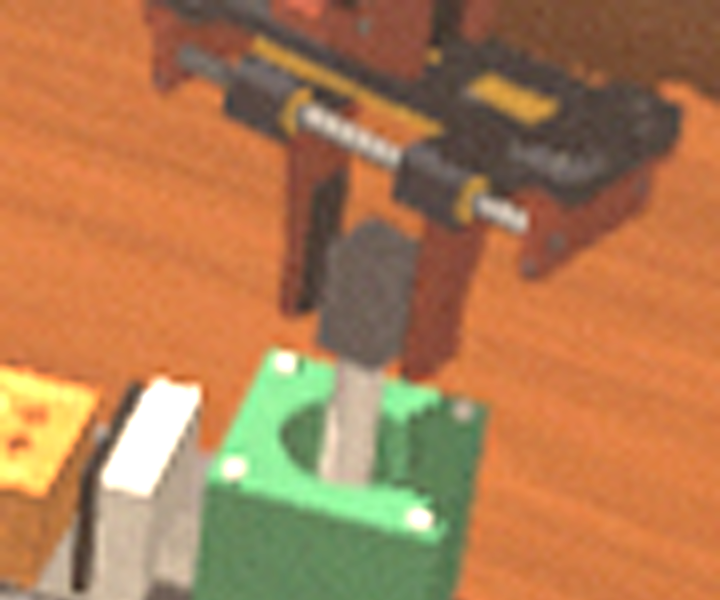

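The socket stands upright on the nut in the bore, with the fingers straddling its head. I'll grip it and turn clockwise.

```bash
python3 -m pendant '[[[0,0,0],[0,0,0],0.2],[[0,0,0],[0,0,0],0.2],[[0,0,0],[0,0,0],0.2],[[0,0,0],[0,0,0],0.2],[[0,0,0],[0,0,0],0.2],[[0,0,0],[0,0,0.15],0.2],[[0,0,0],[0,0,0.3],0.2],[[0,0,0],[0,0,0.45],0.2],[[0,0,0],[0,0,0.45],0.2]]' 50
python3 -c "
from h import *
print(r.get_obs()['moment'])"
```

```text
t: 40.77
tcp_pos: [0.5447, 0.2367, 0.1417]
tool_rot: [3.141, 0.001, 2.54]
contact_force: [1.3, 0.7, -1.5]
gripper_width: 0.026
finger_force: 50.0
[ 0.15723428 -0.53910746 -0.03433748]
```

```bash
python3 -m pendant '[[[0,0,0],[0,0,0.15],0.2],[[0,0,0],[0,0,0.3],0.2],[[0,0,0],[0,0,0.45],0.2],[[0,0,0],[0,0,0.6],0.2],[[0,0,0],[0,0,0.75],0.2],[[0,0,0],[0,0,0.75],0.2]]'
python3 -c "
from h import *
print(r.get_obs()['moment'])
s=r.camera('scene');cv2.imwrite('pics/s8.png',s[:,:,::-1])"
```

```text
t: 41.27
tcp_pos: [0.5447, 0.2366, 0.1417]
tool_rot: [3.141, 0.001, 1.954]
contact_force: [2.0, 0.2, -2.0]
gripper_width: 0.0258
finger_force: 50.0
[ 0.08239806 -0.5163181   0.0161332 ]
```

```bash
python3 - <<'E'
import cv2,numpy as np
a=[cv2.resize(cv2.imread(f'pics/{n}.png')[215:275,300:400],(400,240),interpolation=cv2.INTER_CUBIC) for n in('s7','s8')]
cv2.imwrite('pics/cmp.png',np.hstack(a))
E
```

```text
(no output)
```

View pics/cmp.png

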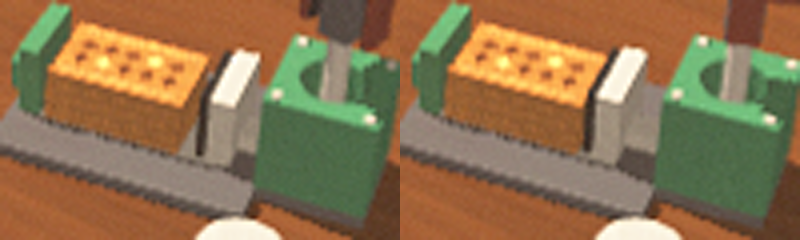

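The jaw (right half) has moved up close to the pile, so I'll carry on turning.

```bash
python3 -m pendant '[[[0,0,0],[0,0,0.15],0.2],[[0,0,0],[0,0,0.3],0.2],[[0,0,0],[0,0,0.45],0.2],[[0,0,0],[0,0,0.6],0.2],[[0,0,0],[0,0,0.75],0.2],[[0,0,0],[0,0,0.9],0.2],[[0,0,0],[0,0,0.9],0.2]]'
python3 -c "
from h import *
print(r.get_obs()['moment'])"
python3 -m pendant '[[[0,0,0],[0,0,0.06],0.2],[[0,0,0],[0,0,0.12],0.2],[[0,0,0],[0,0,0.16],0.2],[[0,0,0],[0,0,0.16],0.2]]'
python3 -c "
from h import *
print(r.get_obs()['moment'])"
```

```text
t: 41.9
tcp_pos: [0.5445, 0.2365, 0.1416]
tool_rot: [3.141, 0.0, 1.249]
contact_force: [1.7, -0.6, -1.2]
gripper_width: 0.0259
finger_force: 50.0
[ 0.00213886 -0.47762282  0.04109394]
t: 42.23
tcp_pos: [0.5444, 0.2365, 0.1416]
tool_rot: [3.141, -0.0, 1.129]
contact_force: [2.8, -0.1, -1.9]
gripper_width: 0.0256
finger_force: 50.0
[-0.09939693 -0.57363093  0.16895652]
```

```bash
for i in 1 2 3; do python3 -m pendant '[[[0,0,0],[0,0,0.05],0.2],[[0,0,0],[0,0,0.08],0.2],[[0,0,0],[0,0,0.08],0.2],[[0,0,0],[0,0,0.08],0.2]]' | sed -n 3,5p
python3 -c "
from h import *
print(r.get_obs()['moment'])"; done
```

```text
tool_rot: [3.141, -0.0, 1.063]
contact_force: [1.5, -0.2, -1.6]
gripper_width: 0.0259
[-0.10932183 -0.639376    0.28749043]
tool_rot: [3.141, -0.0, 0.998]
contact_force: [2.1, 0.5, -1.7]
gripper_width: 0.026
[-0.0694965  -0.72575115  0.23504685]
tool_rot: [3.141, -0.0, 0.935]
contact_force: [2.2, 0.6, -2.1]
gripper_width: 0.0257
[-0.12758208 -0.78748357  0.2799788 ]
```

```bash
for i in 1 2; do python3 -m pendant '[[[0,0,0],[0,0,0.05],0.2],[[0,0,0],[0,0,0.08],0.2],[[0,0,0],[0,0,0.08],0.2],[[0,0,0],[0,0,0.08],0.2]]' | sed -n 3,5p
python3 -c "
from h import *
print(r.get_obs()['moment'])"; done
python3 - <<'E'
from h import *
s=r.camera('scene');cv2.imwrite('pics/s9.png',s[:,:,::-1])
t=r.camera('top')
a=[cv2.resize(q[215:275,300:400],(400,240),interpolation=cv2.INTER_CUBIC) for q in(cv2.imread('pics/s8.png'),s[:,:,::-1])]
b=cv2.resize(t[175:235,240:350,::-1],(800,360)[:2],interpolation=cv2.INTER_CUBIC)
cv2.imwrite('pics/cmp2.png',np.vstack([np.hstack(a),b]))
E
```

```text
tool_rot: [3.141, 0.0, 0.873]
contact_force: [2.4, 0.3, -2.0]
gripper_width: 0.0257
[-0.26766844 -0.80005808  0.98614409]
tool_rot: [3.142, -0.0, 0.81]
contact_force: [3.2, 0.1, -1.0]
gripper_width: 0.0264
[ 0.16653453 -0.79492547  1.57168222]
```

View pics/cmp2.png

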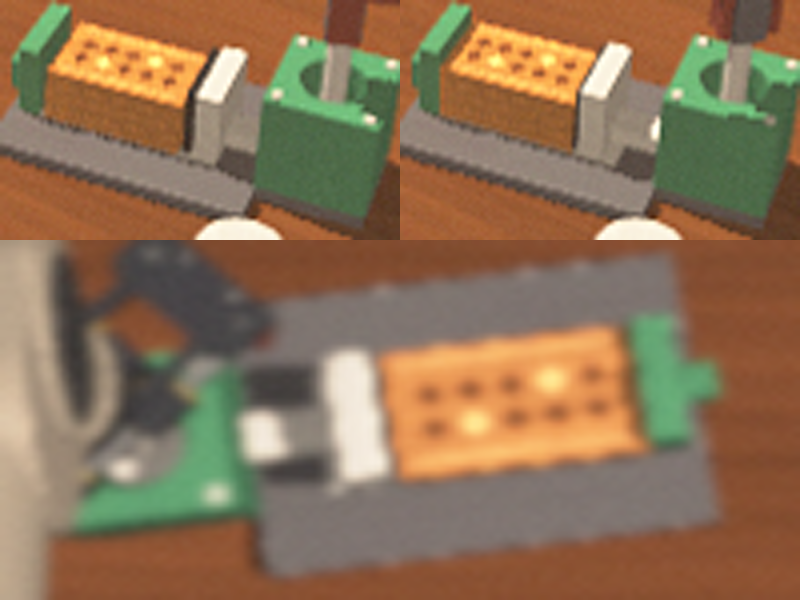

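The jaw is shut on the pile with its rubber compressed. The panels are tight against the fence and lined up, and the moment rose from 0.28 to 1.57 N m at the stop. I'll ease the turn back within the play and lift.

```bash
python3 -m pendant '[[[0,0,0],[0,0,-0.08],0.2],[[0,0,0],[0,0,-0.15],0.2],[[0,0,0],[0,0,-0.15],0.2],[[0,0,0],[0,0,-0.15],0.2]]' | sed -n 2,4p
python3 -c "
from h import *
print(r.get_obs()['moment'])"
python3 -m pendant '[[[0,0,-0.01],[0,0,0],0.2],[[0,0,-0.02],[0,0,0],0.2],[[0,0,-0.03],[0,0,0],0.2],[[0,0,-0.06],[0,0,0],0.2],[[0,0,-0.1],[0,0,0],0.2],[[0,0,-0.16],[0,0,0],0.2],[[0,0,-0.16],[0,0,0],0.2],[[0,0,-0.16],[0,0,0],0.2]]'
python3 - <<'E'
from h import *
plan([(546.5,425.3,260,53)])
E
```

```text
tcp_pos: [0.5444, 0.2366, 0.1417]
tool_rot: [-3.141, -0.001, 0.922]
contact_force: [2.6, 1.6, -1.4]
[ 0.54773368 -0.83546936  0.15649892]
t: 45.0
tcp_pos: [0.5446, 0.2362, 0.2638]
tool_rot: [-3.141, -0.003, 0.924]
contact_force: [0.6, 0.0, -6.0]
gripper_width: 0.0259
finger_force: 50.0
now [544.6 236.2 263.8] rpy deg [-1.7998e+02 -1.5000e-01  5.2950e+01] F [ 0.6  0.  -6. ] w 25.9 t 45.0 q7 -0.88
(546.5, 425.3, 260, 53) shift [0.2028, -0.1498, 0.0057] turn [-0.0, -0.003, -0.001] rows 4.5
```

```bash
python3 -m pendant '[[[0.203,-0.15,0],[0,0,0],0.2],[[0.203,-0.15,0],[0,0,0],0.2],[[0.203,-0.15,0],[0,0,0],0.2],[[0.203,-0.15,0],[0,0,0],0.2],[[0.203,-0.15,0],[0,0,0],0.2],[[0.203,-0.15,0],[0,0,0],0.2],[[0.203,-0.15,0],[0,0,0],0.2],[[0.203,-0.15,0],[0,0,0],0.2],[[0.203,-0.15,0],[0,0,0],0.2],[[0.203,-0.15,0],[0,0,0],0.2]]' | sed -n 2,4p
python3 - <<'E'
from h import *
plan([(546.5,425.3,200,53),(546.5,425.3,138,53)])
s=r.camera('scene');cv2.imwrite('pics/s10.png',s[:,:,::-1])
a=cv2.resize(s[215:295,415:485],(525,600),interpolation=cv2.INTER_CUBIC);cv2.imwrite('pics/s10c.png',a[:,:,::-1])
print(proj('scene',r.get_obs()['tcp_pos']-[0,0,.129]),proj('scene',[.5465,.4253,.058]))
E
```

```text
tcp_pos: [0.5461, 0.4237, 0.2613]
tool_rot: [-3.141, 0.001, 0.923]
contact_force: [0.2, -1.3, -5.5]
now [546.1 423.7 261.3] rpy deg [-1.7999e+02  7.0000e-02  5.2880e+01] F [ 0.2 -1.3 -5.5] w 25.7 t 45.8333 q7 -1.09
(546.5, 425.3, 200, 53) shift [0.0021, -0.0009, 0.0818] turn [-0.0, 0.002, -0.003] rows 1.5
(546.5, 425.3, 138, 53) shift [0.0, -0.0, 0.0827] turn [0.0, 0.0, 0.0] rows 1.5
[[449.8895955 248.142018 ]] [[444.47914734 269.20484836]]
```

View pics/s10c.png

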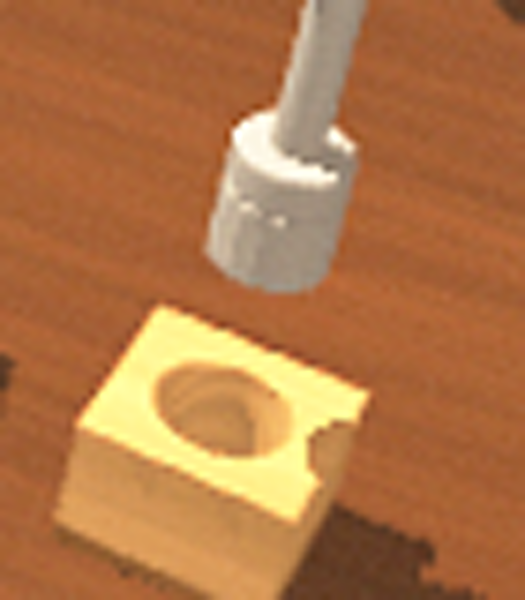

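The stand's hole centre is at crop (223,409), which is image (444.3,269.1) and matches the prediction (444.5,269.2). The socket hangs straight above it, so I'll lower it.

```bash
python3 -m pendant '[[[0.001,0,0.03],[0,0,0],0.2],[[0.001,0,0.06],[0,0,0],0.2],[[0.001,0,0.08],[0,0,0],0.2],[[0.001,0,0.09],[0,0,0],0.2],[[0.001,0,0.1],[0,0,0],0.2],[[0.001,0,0.11],[0,0,0],0.2],[[0.001,0,0.11],[0,0,0],0.2]]' | sed -n 2,4p
python3 - <<'E'
from h import *
plan([(546.5,425.3,138.5,53)])
E
```

```text
tcp_pos: [0.5461, 0.426, 0.1783]
tool_rot: [-3.141, 0.001, 0.926]
contact_force: [-0.8, 0.2, -5.4]
now [546.1 426.  178.3] rpy deg [-1.7998e+02  6.0000e-02  5.3030e+01] F [-0.8  0.2 -5.4] w 25.6 t 46.4667 q7 -1.05
(546.5, 425.3, 138.5, 53) shift [-0.0004, 0.0011, 0.053] turn [-0.0, 0.001, 0.001] rows 1.0
```

```bash
python3 -m pendant '[[[0,0.001,0.012],[0,0,0],0.2],[[0,0.001,0.024],[0,0,0],0.2],[[0,0.001,0.036],[0,0,0],0.2],[[0,0.001,0.045],[0,0,0],0.2],[[0,0.001,0.052],[0,0,0],0.2],[[0,0.001,0.052],[0,0,0],0.2],[[0,0.001,0.052],[0,0,0],0.2],[[0,0.001,0.052],[0,0,0],0.2]]'
```

```text
t: 47.13
tcp_pos: [0.5473, 0.4261, 0.1405]
tool_rot: [3.141, -0.001, 0.926]
contact_force: [-0.3, 0.1, -4.7]
gripper_width: 0.0258
finger_force: 50.0
```

```bash
python3 -m pendant '[[[0,0,0.002],[0,0,0],0.2],[[0,0,0.003],[0,0,0],0.2],[[0,0,0.003],[0,0,0],0.2],[[0,0,0.003],[0,0,0],0.2]]'
```

```text
t: 47.47
tcp_pos: [0.547, 0.426, 0.1381]
tool_rot: [-3.142, -0.0, 0.926]
contact_force: [0.1, 1.2, -5.0]
gripper_width: 0.0253
finger_force: 50.0
```

Nearly on the floor, with no load yet. I'll lower the last bit, release, rise straight up and move clear.

```bash
python3 -m pendant '[[[0,0,0.001],[0,0,0],0.2],[[0,0,0.001],[0,0,0],0.2],[[0,0,0.001],[0,0,0],0.2]]' | sed -n 2,4p
python3 -m pendant '[[[0,0,0],[0,0,0],0.5],[[0,0,0],[0,0,0],1],[[0,0,0],[0,0,0],1],[[0,0,0],[0,0,0],1],[[0,0,0],[0,0,0],1],[[0,0,0],[0,0,0],1],[[0,0,-0.05],[0,0,0],1],[[0,0,-0.1],[0,0,0],1],[[0,0,-0.15],[0,0,0],1],[[0,0,-0.2],[0,0,0],1],[[0,0,-0.2],[0,0,0],1]]' | sed -n 2,5p
python3 -m pendant '[[[-0.15,-0.25,0],[0,0,0],1],[[-0.15,-0.25,0],[0,0,0],1],[[-0.15,-0.25,0],[0,0,0],1],[[-0.15,-0.25,0],[0,0,0],1],[[-0.15,-0.25,0],[0,0,0],1],[[-0.15,-0.25,0],[0,0,0],1],[[-0.15,-0.25,0],[0,0,0],1],[[-0.15,-0.25,0],[0,0,0],1],[[-0.15,-0.25,0],[0,0,0],1]]' | sed -n 2,3p
python3 - <<'E'
from h import *
s=r.camera('scene')
a=cv2.resize(s[190:310,270:480],(798,456),interpolation=cv2.INTER_CUBIC);cv2.imwrite('pics/fin.png',a[:,:,::-1])
E
```

```text
tcp_pos: [0.5471, 0.4261, 0.1378]
tool_rot: [-3.141, -0.001, 0.926]
contact_force: [-0.5, -0.5, 0.6]
tcp_pos: [0.5505, 0.4271, 0.2958]
tool_rot: [3.139, -0.012, 0.925]
contact_force: [0.7, 0.1, 0.6]
gripper_width: 0.0876
tcp_pos: [0.3311, 0.4483, 0.2875]
tool_rot: [3.141, -0.001, 0.924]
```

View pics/fin.png

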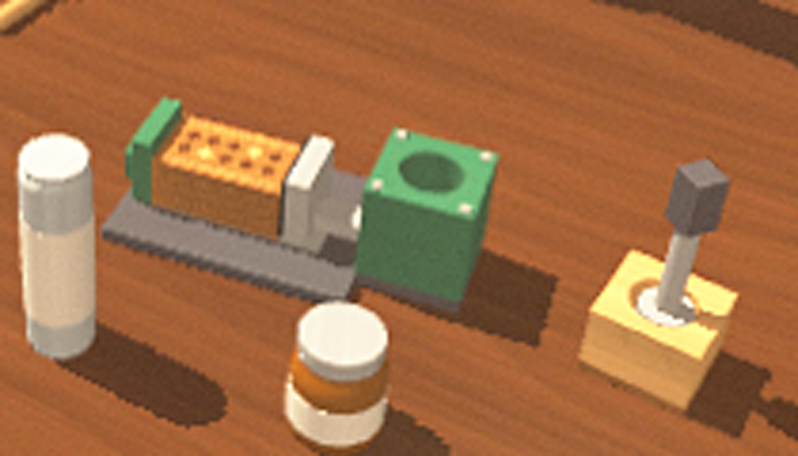

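The four panels are clamped and aligned against the fence, the jaw is shut, and the socket is upright and fully down in its stand. The can and jar are where they were. Handing in.

```bash
python3 -c "
from rig import r
print(r.job_done())"
```

```text
the job is handed in; nothing more can be done
None
```

The job is handed in at about 49 s of the 210 s: all four wooden panels are stacked square and clamped against the fence, the nut is turned to its stop, and the socket is back upright in its stand; the can, jar, brush and look-alike panels were not touched.

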